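# Load the marker dock and lock it

## Task

The studio's marker dock is to be loaded: raise the black lever at the side of its head to swing the keeper bar up out of the way, then move every marker from the slanted caddy into the dock, one to a bore. The head overhangs the bores, so let each marker down at a slant, cap up, onto the bore's floor and then straighten it until it stands upright under the head; when all of them stand upright, lower the lever fully again so that the keeper bar comes down in front of them. Leave the mug, the ink bottle and the glue stick where they are.

Things in the scene. Friction and masses are not known exactly. Their poses are not given: they have to be found in the camera images.
- dock: Marker dock of light wood, fixed to the table, 116 mm deep (x -64 to +52), 150 mm wide. Origin on the table under the middle bore; x points to its back, z up, its open front looks to -x. Three wedge-shaped bores along y, 44 mm apart, 23 mm wide in y, dividers up to z = 62. Back plate: face at x = +10, up to the head. A marker pushed at its top against it stands upright by itself.
- bore0 (a point): Middle of the floor of the left bore (dock y = +44 mm), 8 mm above the table, where an upright marker's foot stands; axes as the dock's. The floor runs from x = -15 to the back plate at x = +10.
- bore1 (a point): The same for the middle bore (dock y = 0).
- bore2 (a point): The same for the right bore (dock y = -44 mm).
- bore_lip (a point): Upper end of the bores' sloping front wall, at dock x = -54, z = 80 mm, y = 0. The wall rises to it from the floor's front edge (x = -15, z = 8), 28 degrees from vertical, straight along y over all bores. A marker let in with its top leaning 28 degrees to -x rests steadily on it with its foot on the floor.
- head_edge (a point): Front lower edge of the dock's head, at dock x = 0, z = 155 mm, y = 0. The head is a board 10 mm thick from here to x = +50, over all bores, so a 139 mm marker cannot come down upright. Hinge ears stand on it up to z = 187 at x = +24 to +46, near its two ends.
- keeper_bar (a point): Middle of the keeper bar, a 6 mm steel wire 160 mm long along dock y that turns with the lever. Lever down: it lies at dock x = -20, z = 128 mm, just in front of upright markers. Lever up: behind and above the head, at about x = +20, z = 248.
- lever (a joint): Angle of lever and keeper bar, rad: 0 = fully down (locked, the lever pointing to the dock's front and 25 degrees down), 2.1 = fully up (stop; the lever straight up and a little back); above 1.8 the bar is clear. Light friction (about 1.5 N at the grip) holds it wherever it is left.
- lever_grip (a point): Grip at the lever's end: a black disc 18 mm across, 12 mm thick along dock y, flat faces looking to dock +y and -y, so it can be pinched from above across its 12 mm and carried round the hinge (it may turn between the fingers). 36 mm clear of the wire's side arm on the inner side, nothing on the outer side.
- lever_hinge (a point): Point on the lever's hinge line (along dock y) in the lever's plane: dock x = +35, y = -125, z = 176 mm; axes as the dock's. The grip circles it at 55 mm: at angle q it stands at (-50 cos q - 23 sin q, 0, 50 sin q - 23 cos q) mm from here, in dock axes.
- caddy: Loose slanted caddy of brown wood, about 100 mm deep, 196 mm wide, 0.9 kg, 100 mm high. Origin on the table under its middle, z up. Four bays at y = +75, +25, -25, -75 mm, some empty; markers in it lie on a sloping board, tops leaning 28 degrees from vertical to its -x, and stick out 49 mm beyond the board; feet about 22 mm above the table.
- caddy_rail (a point): Middle of a thin steel rail along caddy y, across the upper side of the markers 30 mm from their feet: it keeps them in, so draw a marker out upwards along its own length, about 60 mm or more, before moving it sideways.
- marker0: Capped marker pen, 139 mm long, 18 mm thick (it behaves as a bar of 18 mm square section), 30 g. Origin at the middle of its foot (plain end), z along its length to the cap end, x and y square to its flat sides. In the caddy it stands foot down, its y axis along the caddy's y. Keep the cap up. Absent in some runs.
- marker1: Capped marker pen, 139 mm long, 18 mm thick (it behaves as a bar of 18 mm square section), 30 g. Origin at the middle of its foot (plain end), z along its length to the cap end, x and y square to its flat sides. In the caddy it stands foot down, its y axis along the caddy's y. Keep the cap up. Absent in some runs.
- marker2: Capped marker pen, 139 mm long, 18 mm thick (it behaves as a bar of 18 mm square section), 30 g. Origin at the middle of its foot (plain end), z along its length to the cap end, x and y square to its flat sides. In the caddy it stands foot down, its y axis along the caddy's y. Keep the cap up. Absent in some runs.
- marker3: Capped marker pen, 139 mm long, 18 mm thick (it behaves as a bar of 18 mm square section), 30 g. Origin at the middle of its foot (plain end), z along its length to the cap end, x and y square to its flat sides. In the caddy it stands foot down, its y axis along the caddy's y. Keep the cap up. Absent in some runs.
- mug_tea: White dotted mug, 82x114 mm, 91 mm tall; origin under it. Bystander.
- ink_bottle: Small ink bottle, 46x46 mm, 57 mm tall; origin under it. Bystander.
- glue_stick: Standing glue stick, 26 mm across, 95 mm tall; origin under it. Bystander.
Not all that is in view belongs to the job. What is shaped like the marker2 but white is not meant.

How it is judged:
On the way, in this order (a step that is already met when the one before it is completed fails the run):
1. the lever is raised (above 1.8 rad) (value of joint lever above 1.8 rad), for 0.2 s.
2. with the lever still up, every marker stands upright in a bore (value of joint lever above 1.5 rad and angle between the z axis of each of marker0, marker1, marker2, marker3 and the z axis of dock, either way round below 0.1 rad and x of marker0 in the frame of dock between -0.014 and 0.012 m and y of marker0 in the frame of dock between -0.058 and 0.058 m and z of each of marker0, marker1, marker2, marker3 in the frame of dock below 0.016 m and x of marker1 in the frame of dock between -0.014 and 0.012 m and y of marker1 in the frame of dock between -0.058 and 0.058 m and x of marker2 in the frame of dock between -0.014 and 0.012 m and y of marker2 in the frame of dock between -0.058 and 0.058 m and x of marker3 in the frame of dock between -0.014 and 0.012 m and y of marker3 in the frame of dock between -0.058 and 0.058 m and linear speed of each of marker0, marker1, marker2, marker3 below 0.02 m/s), for 0.3 s.
At the end, for the whole second after the job is handed in: The lever is down (below 0.15 rad) and every marker present stands in a bore of the dock on its floor, within 0.10 rad of upright, at rest: its foot at dock x -14 to +12 mm, y within 58 mm, and less than 16 mm above the table (value of joint lever below 0.15 rad and angle between the z axis of each of marker0, marker1, marker2, marker3 and the z axis of dock, either way round below 0.1 rad and x of marker0 in the frame of dock between -0.014 and 0.012 m and y of marker0 in the frame of dock between -0.058 and 0.058 m and z of each of marker0, marker1, marker2, marker3 in the frame of dock below 0.016 m and x of marker1 in the frame of dock between -0.014 and 0.012 m and y of marker1 in the frame of dock between -0.058 and 0.058 m and x of marker2 in the frame of dock between -0.014 and 0.012 m and y of marker2 in the frame of dock between -0.058 and 0.058 m and x of marker3 in the frame of dock between -0.014 and 0.012 m and y of marker3 in the frame of dock between -0.058 and 0.058 m and linear speed of each of marker0, marker1, marker2, marker3 below 0.02 m/s); the robot touches nothing.
It fails at once if the mug is pushed more than 3 cm from its place (distance of mug_tea from where it was at the start of the episode above 0.03 m).
It fails at once if the ink bottle is pushed more than 3 cm from its place (distance of ink_bottle from where it was at the start of the episode above 0.03 m).
It fails at once if the glue stick is pushed more than 3 cm from its place (distance of glue_stick from where it was at the start of the episode above 0.03 m).
Of marker0, marker1, marker2, marker3 only 2 to 3 are there at a start; the rules pass over those that are not, and their reading is None.
At some moment in a run one of caddy may be knocked a few centimetres aside while the robot is not near it.
It also fails if it takes over 210 s, if anything falls off the work surface, if the arm or the gripper's body presses on something with over 40 N, if the wrist force passes 120 N, or if a joint passes its speed limit or range.

## Robot

A 6-joint arm with a two-finger parallel gripper is mounted at the origin on the work surface; the furniture and walls round the work are solid. World frame = base frame: x ahead of the robot, y to its left, z up, the work surface at z = 0. Lengths are in m, angles in rad, forces in N, time in s.
With the tool pointing down it reaches from about 0.325 to 0.85 m from the base axis. Payload 15.5 kg.
Tool frame: the origin (TCP) lies midway between the tips of the shut fingers; the grasp point (between the pads) lies 19 mm behind it; z points along the fingers, y is the line along which they close (so a half turn about z gives the same grasp; the last joint's range is limited). The gripper opens to 91 mm and grips with 3 to 60 N. Pads are 32 mm wide; open, the fingers measure 118 mm over their backs; the gripper's body (76 mm by 178 mm) begins 60 mm behind the grasp point.
Start: joints at [1.127, 0.494, 1.345, -0, 1.302, -0.096], TCP at [0.214, 0.587, 0.214] pointing down, gripper open.
Joint ranges: [-2.91, 2.91], [-0.82, 2.16], [0.22, 2.67], [-1.22, 4.37], [0.12, 2.79], [-3.08, 3.08]. Speed limits (rad/s): [1.89, 1.89, 2.57, 3.01, 3.01, 3.01].

## Interface

Orientations are given as a unit quaternion [w, x, y, z].
In Python, from station import ctrl, viewer, order gives the robot as it stands. The module is installed in compiled form; this text tells all that it offers.
- The arm moves only by the tool drive_tool, never from a script. Its argument "deltas" is a list that holds one entry, the list of rows, each a list of 5 numbers: the opening, from -1 (shut) to 1 (fully open), then the shift along the tool's x, y, z in units of 5 cm (1.0 is 5 cm), then the turn about the tool's z in units of 45 degrees (1.0 is 45 degrees). A call has exactly 5 rows; each row shifts and turns the commanded pose from where the row before left it, along the tool's axes as they then stand; what a row does not reach is not made up. A row lasts 1/12 s, in which the tool goes at most 41.7 mm and 7.16 degrees, less where a joint would pass 70% of its speed; a pose out of reach is approached as far as the arm can. A call with a number of a shift or a turn outside -1 to 1 is refused whole. A call with a gripper value outside its range is refused whole. The fingers move at their own pace and stop on an object; the grip force is fixed at half the most. Time passes only in rows, so rows that do not move let the fingers close, or fill a call up. It gives the time, the measured TCP pose, the force, the opening and the grip force at its end, in the units of the state.
- ctrl.observe(): the state, without advancing time (a new reading comes with each control period).
- viewer.camera(name): name is "scene" or "top" or "wrist"; returns a dict with "image" (400x640x3 uint8, blue, green, red), "z_map" (400x640 float32, m along the optical axis (not along the pixel's ray), 0 where there is no reading), "camera_matrix" (3x3 intrinsics, pixels), "origin" and "attitude" of the camera in the world. Camera axes: x right, y down, z forward; pixel columns grow to the right and rows downward; lengths in m; the calibration is good to about 2 mm. The wrist camera is an equidistant fisheye: a pixel r from the principal point sees the ray r / f radians off the axis. A picture is of the moment at which its call begins.
- order.job_done(): hands the job in; it is judged then, once.
Trained networks look in the newest picture that a camera, given by its name, has taken for a name from the list of things; names that differ only in an ending like _2 or _b are one class to them, and where a whole thing is asked for, a point or a joint stands for the part that bears it (a point fixed in the world has none). Each returns a list of dicts, best first, with "score" (0 to 1); they miss things now and then, are a little off and sometimes report something else, mostly with a low value. They report only what shows in the picture. A call takes as long as a camera call. They do not tell look-alikes from the thing itself.
- viewer.spot_in(camera, thing): "box" ([left, top, right, bottom] as shares, 0 to 1, of the picture: columns of its width, rows of its height, round what is visible of it).
- viewer.place_of(camera, thing): "position" ([column, row] as shares, 0 to 1, of the picture: columns of its width, rows of its height: a listed point, or the origin of a listed thing).
The state is a dict: "time_s": time; "q": joint angles; "qvel": joint speeds; "joint_torque": joint torques, N m; "position": TCP position; "tool_rot": TCP orientation; "force": force on the tool from outside, world axes, zero at the start; "wrist_torque": the same for the moment, N m; "width": opening from 0.0 (shut) to 1.0 (fully open); "gripper_force": force on a finger pad.
Only numpy, scipy, OpenCV 4.12 (cv2) and the standard library are available. Lean on these libraries where they do the work, as an engineer would, in place of code of your own. Each camera call takes 0.05 s, during which the arm holds its last target. There are 200 camera calls.

## Working session

There is one attempt and no reset: what is moved stays moved. The work goes in short steps, Python scripts to look and compute and a tool call to move; the robot and the scene stay as the last step left them, time stands still between calls to the robot, and variables do not carry over. Pictures are saved under pics/ and viewed, at most 14 in all, crops included, and the job is handed in when it is done.

Besides the shell and the picture viewer there is one more tool, called after ">>>" as a command line: name --argument value ..., lists and objects as JSON in quotes. drive_tool: Moves the arm, as the interface text tells. Its arguments: {"type":"object","properties":{"deltas":{"type":"array","items":{"type":"array","items":{"type":"array","items":{"type":"number"}}}}},"required":["deltas"]}

```bash
mkdir -p pics
cat > h.py <<'E'
import numpy as np, cv2
from station import ctrl, viewer, order
from scipy.spatial.transform import Rotation as R
def Rm(a):
    a=np.array(a,float)
    return a if a.shape==(3,3) else R.from_quat(a[[1,2,3,0]]).as_matrix()
def cam(n,save=None):
    c=viewer.camera(n); c['n']=n
    if save: cv2.imwrite('pics/'+save,c['image'])
    return c
def ray(c,u,v):
    K=np.array(c['camera_matrix']);x=(u-K[0,2])/K[0,0];y=(v-K[1,2])/K[1,1]
    if c['n']=='wrist':
        r=np.hypot(x,y); s=np.sin(r)/max(r,1e-9); d=np.array([x*s,y*s,np.cos(r)])
    else: d=np.array([x,y,1.])
    return Rm(c['attitude'])@d, d
def onz(c,u,v,z):
    d,_=ray(c,u,v); o=np.array(c['origin']); return o+d*(z-o[2])/d[2]
def pt(c,u,v):
    z=c['z_map'][int(round(v)),int(round(u))]; d,dc=ray(c,u,v)
    return np.array(c['origin'])+d*z/dc[2]
def cloud(c):
    v,u=np.mgrid[0:400,0:640]; K=np.array(c['camera_matrix']);x=(u-K[0,2])/K[0,0];y=(v-K[1,2])/K[1,1]
    if c['n']=='wrist':
        r=np.hypot(x,y)+1e-9; d=np.stack([x*np.sin(r)/r,y*np.sin(r)/r,np.cos(r)],-1); d=d/d[...,2:]
    else: d=np.stack([x,y,np.ones_like(x)],-1)
    P=(d*c['z_map'][...,None])@Rm(c['attitude']).T+np.array(c['origin'])
    P[c['z_map']<=0]=np.nan; return P
E
cat > a.py <<'E'
from h import *
s=ctrl.observe(); print({k:np.round(v,3).tolist() for k,v in s.items()})
for n in ('scene','top'):
    c=cam(n,n+'0.png'); print(n,np.round(c['origin'],3),np.round(c['attitude'],3).tolist(),np.round(c['camera_matrix'],1).tolist())
    for t in ['bore0','bore1','bore2','bore_lip','head_edge','keeper_bar','lever_grip','lever_hinge','dock','caddy','caddy_rail','marker0','marker1','marker2','marker3','mug_tea','ink_bottle','glue_stick']:
        for d in viewer.place_of(n,t)[:4]:
            if d['score']>.3: u,v=d['position'][0]*640,d['position'][1]*400; print(t,round(d['score'],2),round(u),round(v),np.round(pt(c,min(u,639),min(v,399)),3))
E
python3 a.py
```

```text
{'time_s': 0.0, 'q': [1.126, 0.494, 1.346, 0.0, 1.302, -0.095], 'qvel': [0.002, 0.0, 0.0, 0.002, 0.0, -0.001], 'joint_torque': [-0.002, -87.883, -38.186, 0.071, 0.053, -0.0], 'position': [0.213, 0.587, 0.213], 'tool_rot': [-0.0, 0.174, 0.985, -0.001], 'force': [0.167, -0.133, 0.273], 'wrist_torque': [-0.029, 0.047, -0.014], 'gripper_force': 0.0, 'width': 0.997}
scene [ 0.007 -0.915  0.733] [-0.485, 0.827, -0.25, 0.138] [[466.9, 0.0, 320.4], [0.0, 466.9, 202.0], [0.0, 0.0, 1.0]]
bore0 0.97 332 286 [ 0.481 -0.219  0.036]
bore0 0.94 323 278 [ 0.456 -0.221  0.072]
bore0 0.63 311 268 [ 0.46  -0.162  0.06 ]
bore1 0.97 332 286 [ 0.481 -0.219  0.036]
bore1 0.94 323 278 [ 0.456 -0.221  0.072]
bore1 0.63 311 268 [ 0.46  -0.162  0.06 ]
bore2 0.97 332 286 [ 0.481 -0.219  0.036]
bore2 0.94 323 278 [ 0.456 -0.221  0.072]
bore2 0.63 311 268 [ 0.46  -0.162  0.06 ]
bore_lip 0.64 304 258 [ 0.466 -0.121  0.062]
bore_lip 0.47 270 218 [0.486 0.095 0.059]
head_edge 0.59 319 229 [ 0.508 -0.126  0.13 ]
keeper_bar 0.9 311 235 [ 0.584  0.035 -0.   ]
keeper_bar 0.61 321 226 [ 0.498 -0.149  0.157]
lever_grip 0.
[... 2058 characters left out ...]
.6 244 241 [0.507 0.143 0.035]
marker0 0.43 300 146 [0.749 0.001 0.038]
marker1 0.93 325 200 [ 0.613 -0.064 -0.001]
marker1 0.79 206 233 [0.528 0.23  0.063]
marker1 0.6 244 241 [0.507 0.143 0.035]
marker1 0.43 300 146 [0.749 0.001 0.038]
marker2 0.93 325 200 [ 0.613 -0.064 -0.001]
marker2 0.79 206 233 [0.528 0.23  0.063]
marker2 0.6 244 241 [0.507 0.143 0.035]
marker2 0.43 300 146 [0.749 0.001 0.038]
marker3 0.93 325 200 [ 0.613 -0.064 -0.001]
marker3 0.79 206 233 [0.528 0.23  0.063]
marker3 0.6 244 241 [0.507 0.143 0.035]
marker3 0.43 300 146 [0.749 0.001 0.038]
mug_tea 0.8 398 141 [ 0.758 -0.248  0.053]
ink_bottle 0.89 298 277 [0.419 0.006 0.057]
glue_stick 0.47 297 144 [0.748 0.008 0.062]
```

View pics/scene0.png

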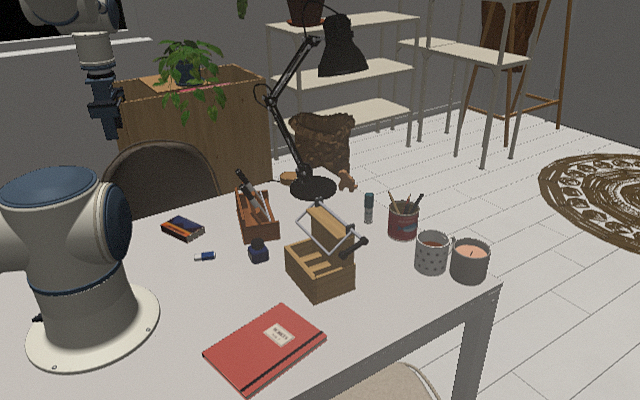

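View pics/top0.png

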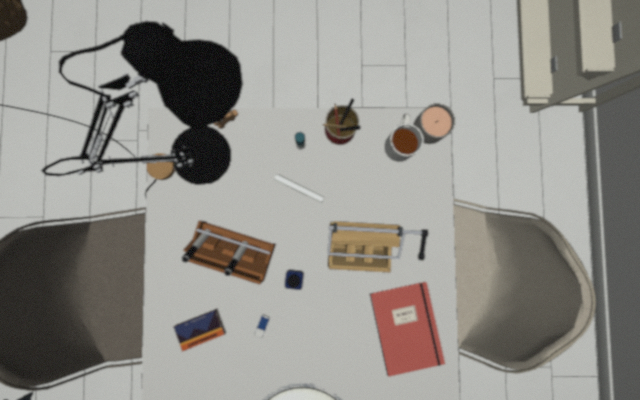

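```bash
cat > b.py <<'E'
from h import *
c=cam('top'); P=cloud(c).reshape(-1,3); img=c['image'].reshape(-1,3).astype(int)
def reg(x0,x1,y0,y1,z0,z1): return (P[:,0]>x0)&(P[:,0]<x1)&(P[:,1]>y0)&(P[:,1]<y1)&(P[:,2]>z0)&(P[:,2]<z1)
def rect(m,n):
    (cx,cy),(w,h),a=cv2.minAreaRect((P[m,:2]).astype(np.float32)); print(n,m.sum(),np.round([cx,cy,w,h,a],4), cv2.boxPoints(((cx,cy),(w,h),a)).round(3).tolist())
rect(reg(.44,.56,-.23,-.04,.158,.172),'head')
rect(reg(.42,.56,-.235,-.04,.03,.2),'dock')
m=reg(.42,.6,.06,.3,.015,.25); rect(m,'caddy')
for lo,hi in((.015,.06),(.06,.1),(.1,.13),(.13,.2)): 
    q=reg(.40,.62,.06,.3,lo,hi); print(lo,q.sum()); 
    if q.sum()>5: rect(q,lo)
m=reg(.35,1.2,-.1,.8,.2,.9); 
for lo in np.arange(.2,.8,.1):
    q=m&(P[:,2]>lo)&(P[:,2]<lo+.1)
    if q.sum(): print('tall',lo.round(1),q.sum(),P[q].min(0).round(2),P[q].max(0).round(2))
q=reg(.42,.56,-.33,-.23,.1,.25)
rect(q,'lever'); print(P[q][:,2].min(),P[q][:,2].max())
# dark pixels in caddy region
I=c['image']; cr=cv2.resize(I[210:300,170:290],None,fx=6,fy=6,interpolation=cv2.INTER_CUBIC); cv2.imwrite('pics/c1.png',cr)
G=cloud(c)
for u in range(178,256,6):
    print(u,[f"{G[v,u,2]*1000:.0f}" for v in range(222,286,4)])
E
python3 b.py
```

```text
head 1284 [ 5.24300e-01 -1.47200e-01  1.65400e-01  5.00000e-02  8.62889e+01] [[0.49399998784065247, -0.2280000001192093], [0.5440000295639038, -0.23100000619888306], [0.5550000071525574, -0.06599999964237213], [0.5049999952316284, -0.06300000101327896]]
dock 3064 [ 0.4922 -0.1464  0.1723  0.1141 86.2889] [[0.4300000071525574, -0.2290000021457672], [0.5440000295639038, -0.23600000143051147], [0.5550000071525574, -0.06400000303983688], [0.4410000145435333, -0.05700000002980232]]
caddy 3331 [ 0.4828  0.1748  0.1964  0.1006 71.8726] [[0.40400001406669617, 0.09700000286102295], [0.5, 0.06599999964237213], [0.5609999895095825, 0.25200000405311584], [0.4659999907016754, 0.2840000092983246]]
0.015 1266
0.015 1266 [ 0.4844  0.1742  0.1964  0.0972 71.8726] [[0.40799999237060547, 0.09600000083446503], [0.5, 0.06599999964237213], [0.5609999895095825, 0.25200000405311584], [0.4690000116825104, 0.28299999237060547]]
0.06 1751
0.06 1751 [ 0.4821  0.1748  0.1957  0.0988 72.1521] [[0.4050000011920929, 0.09700000286102295], [0.49900001287460327, 0.06700000166893005], [0.5590000152587891, 0.25299999117
[... 1629 characters left out ...]
214 ['-1', '32', '29', '64', '54', '70', '74', '72', '87', '99', '15', '78', '-0', '-3', '-5', '-2']
220 ['-3', '1', '34', '32', '62', '36', '49', '66', '77', '93', '97', '53', '86', '-2', '-1', '1']
226 ['-1', '0', '31', '33', '60', '26', '70', '81', '75', '87', '103', '131', '150', '145', '-0', '-2']
232 ['2', '3', '3', '30', '33', '61', '67', '77', '83', '110', '123', '134', '138', '84', '-4', '-4']
238 ['-0', '3', '-1', '33', '31', '63', '43', '77', '89', '97', '87', '101', '24', '81', '2', '0']
244 ['1', '0', '-1', '4', '33', '38', '51', '57', '79', '73', '81', '93', '99', '54', '83', '-4']
250 ['1', '-3', '0', '1', '34', '30', '61', '54', '70', '81', '72', '89', '100', '23', '87', '0']
```

View pics/c1.png

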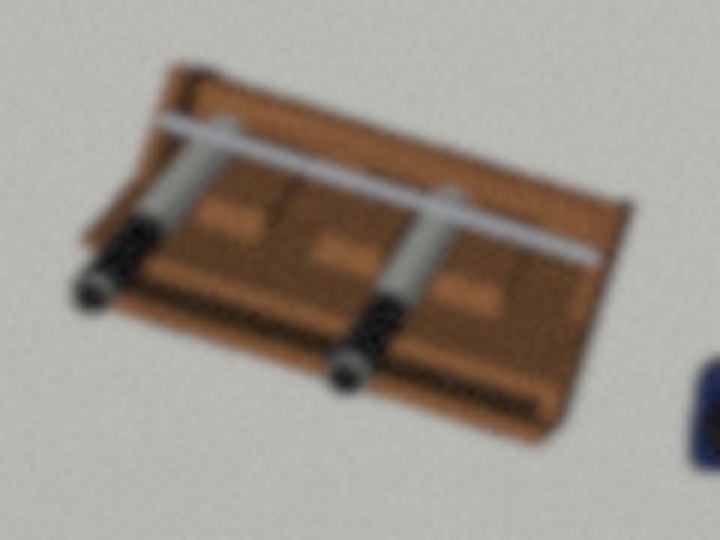

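The scene picture shows the dock at (320,265) with its lever at (350,245), the caddy at (258,215) and the ink bottle at (259,252). The top picture shows the caddy at (230,250) and the dock at (365,247).

Marker candidates, top-view pixels:
- Grey markers with black caps in the caddy at (186,258) and (228,272). These fit the description and the close crop confirms them.
- A white stick at (298,187), lying on the table. This is the look-alike.
- Pens in the red cup at (345,115), which are not part of the job.

I'm raising the arm first, then moving over the lever.

```bash
cat >> h.py <<'E'
def frame(o,yaw):
    a=np.deg2rad(yaw); X=np.array([np.cos(a),np.sin(a),0]);Y=np.array([-np.sin(a),np.cos(a),0])
    return np.array([*o,0.]),np.array([X,Y,[0,0,1]])
DO,DR=frame((.4990,-.1462),-3.8)
def dock(x,y,z): return DO+np.array([x,y,z])/1000@DR
def plan(wps,pos=None,yaw=None,step=.03,pr=True):
    """wps: list of (xyz, tool-y heading deg, opening)"""
    s=ctrl.observe(); p=np.array(s['position']) if pos is None else np.array(pos)
    if yaw is None:
        ty=Rm(s['tool_rot'])[:,1]; yaw=np.rad2deg(np.arctan2(ty[1],ty[0]))
    print('at',p.round(4),round(yaw,2),'t',round(s['time_s'],2),'F',np.round(s['force'],1),'w',round(s['width'],3))
    rows=[]
    for w in wps:
        t,yw,op=w[:3]; st=w[3] if len(w)>3 else step
        t=np.array(t); n=int(max(1,np.ceil(np.linalg.norm(t-p)/st),np.ceil(abs(yw-yaw)/6)))
        for i in range(n):
            d=(t-p)/(n-i); a=np.deg2rad(yaw); ty=np.array([np.cos(a),np.sin(a),0]); tz=np.array([0,0,-1.]); tx=np.cross(ty,tz)
            l=np.round(np.array([d@tx,d@ty,d@tz])/.05,3); r=round(-(yw-yaw)/(n-i)/45,3)
            rows.append([op,*(l+0.).tolist(),r+0.]); p=p+(tx*l[0]+ty*l[1]+tz*l[2])*.05; yaw-=r*45
    while len(rows)%5: rows.append([rows[-1][0],0,0,0,0])
    if pr:
        for i in range(0,len(rows),5): print(str([rows[i:i+5]]).replace(' ',''))
E
python3 -c "
from h import *
print(dock(-15,-125,153))
plan([((.25,.5,.30),70,1),((.36,.11,.30),78,0),(dock(-15,-125,260),86.2,-.2)],step=.034)"
```

```text
[ 0.47574874 -0.26993108  0.153     ]
at [0.2136 0.5874 0.2139] 70.02 t 1.95 F [-0.6 -0.3 -0.2] w 1.002
[[[1,-0.32,-0.348,-0.43,np.float64(0.0)],[1,-0.321,-0.348,-0.431,np.float64(0.0)],[1,-0.32,-0.349,-0.43,np.float64(0.0)],[1,-0.321,-0.348,-0.431,np.float64(0.0)],[0,-0.394,-0.548,0.0,np.float64(-0.015)]]]
[[[0,-0.388,-0.553,0.0,np.float64(-0.015)],[0,-0.381,-0.557,0.0,np.float64(-0.015)],[0,-0.375,-0.562,0.0,np.float64(-0.015)],[0,-0.368,-0.566,0.0,np.float64(-0.015)],[0,-0.362,-0.571,0.0,np.float64(-0.015)]]]
[[[0,-0.355,-0.575,0.0,np.float64(-0.015)],[0,-0.348,-0.579,0.0,np.float64(-0.014)],[0,-0.341,-0.583,0.0,np.float64(-0.015)],[0,-0.335,-0.586,0.0,np.float64(-0.014)],[0,-0.328,-0.59,0.0,np.float64(-0.015)]]]
[[[0,-0.321,-0.594,0.0,np.float64(-0.014)],[-0.2,-0.321,-0.579,0.067,np.float64(-0.015)],[-0.2,-0.314,-0.583,0.067,np.float64(-0.015)],[-0.2,-0.307,-0.587,0.067,np.float64(-0.015)],[-0.2,-0.3,-0.59,0.067,np.float64(-0.015)]]]
[[[-0.2,-0.293,-0.594,0.067,np.float64(-0.015)],[-0.2,-0.286,-0.597,0.066,np.float64(-0.015)],[-0.2,-0.279,-0.6,0.067,np.float64(-0.015)],[-0.2,-0.272,-0.604,0.066,np.float64(-0.016)],[-0.2,-0.264,-0.607,0.067,np.float64(-0.015)]]]
[[[-0.2,-0.257,-0.61,0.066,np.float64(-0.016)],[-0.2,-0.249,-0.613,0.067,np.float64(-0.015)],[-0.2,-0.241,-0.616,0.066,np.float64(-0.016)],[-0.2,0,0,0,0],[-0.2,0,0,0,0]]]
```

>>> drive_tool --deltas '[[[1, -0.32, -0.35, -0.43, 0], [1, -0.32, -0.35, -0.43, 0], [1, -0.32, -0.35, -0.43, 0], [1, -0.32, -0.35, -0.43, 0], [0, -0.39, -0.55, 0, -0.015]]]'

```text
time_s: 2.37
position: [0.2601, 0.4686, 0.3037]
tool_rot: [0.001, 0.167, 0.986, 0.003]
force: [1.1, -0.8, 0.8]
width: 0.949
gripper_force: 0.0
```

>>> drive_tool --deltas '[[[0, -0.39, -0.55, 0, -0.015], [0, -0.38, -0.56, 0, -0.015], [0, -0.375, -0.56, 0, -0.015], [0, -0.37, -0.57, 0, -0.015], [0, -0.36, -0.57, 0, -0.015]]]'

```text
time_s: 2.78
position: [0.3046, 0.3031, 0.3]
tool_rot: [0.0, 0.138, 0.99, 0.0]
force: [1.1, 0.3, 0.4]
width: 0.594
gripper_force: 0.0
```

>>> drive_tool --deltas '[[[0, -0.355, -0.575, 0, -0.015], [0, -0.35, -0.58, 0, -0.015], [0, -0.34, -0.58, 0, -0.015], [0, -0.335, -0.59, 0, -0.015], [0, -0.33, -0.59, 0, -0.015]]]'

```text
time_s: 3.2
position: [0.3507, 0.1405, 0.3001]
tool_rot: [0.0, 0.109, 0.994, 0.0]
force: [1.9, 0.6, -0.1]
width: 0.5
gripper_force: 0.0
```

>>> drive_tool --deltas '[[[0, -0.32, -0.59, 0, -0.015], [-0.2, -0.32, -0.58, 0.067, -0.015], [-0.2, -0.31, -0.58, 0.067, -0.015], [-0.2, -0.31, -0.59, 0.067, -0.015], [-0.2, -0.3, -0.59, 0.067, -0.015]]]'

```text
time_s: 3.62
position: [0.3989, -0.0186, 0.2866]
tool_rot: [0.0, 0.08, 0.997, -0.0]
force: [1.2, 0.5, 0.2]
width: 0.399
gripper_force: 0.0
```

>>> drive_tool --deltas '[[[-0.2, -0.29, -0.59, 0.067, -0.015], [-0.2, -0.29, -0.6, 0.067, -0.015], [-0.2, -0.28, -0.6, 0.067, -0.015], [-0.2, -0.27, -0.6, 0.067, -0.015], [-0.2, -0.26, -0.61, 0.067, -0.015]]]'

```text
time_s: 4.03
position: [0.4473, -0.1767, 0.2697]
tool_rot: [0.0, 0.051, 0.999, -0.0]
force: [1.8, 0.2, 0.3]
width: 0.396
gripper_force: 0.0
```

>>> drive_tool --deltas '[[[-0.2, -0.26, -0.61, 0.067, -0.015], [-0.2, -0.25, -0.61, 0.067, -0.015], [-0.2, -0.24, -0.615, 0.067, -0.015], [-0.2, 0, 0, 0, 0], [-0.2, 0, 0, 0, 0]]]'

```text
time_s: 4.45
position: [0.4763, -0.271, 0.2591]
tool_rot: [-0.0, 0.034, 0.999, 0.0]
force: [0.2, 1.0, -0.1]
width: 0.401
gripper_force: 0.0
```

```bash
sed -i 's/r=round(-(yw-yaw)\/(n-i)\/45,3)/r=float(round(-(yw-yaw)\/(n-i)\/45,3))/' h.py
python3 -c "
from h import *
plan([(dock(-15,-125,260),86.2,-.2)])
c=cam('wrist','w1.png');print(np.round(c['origin'],3),np.round(c['attitude'],3),np.round(c['camera_matrix'],1).tolist())
for t in ['lever_grip','lever_hinge','keeper_bar','head_edge','bore0','bore_lip']:
    for d in viewer.place_of('wrist',t)[:3]:
        if d['score']>.3: u,v=d['position'][0]*640,d['position'][1]*400; print(t,round(d['score'],2),round(u),round(v),np.round(pt(c,min(u,639),min(v,399)),3))
"
```

```text
at [ 0.4763 -0.271   0.2591] 86.11 t 4.45 F [ 0.2  1.  -0.1] w 0.401
[[[-0.2,0.012,0.021,-0.017,-0.002],[-0.2,0,0,0,0],[-0.2,0,0,0,0],[-0.2,0,0,0,0],[-0.2,0,0,0,0]]]
[ 0.411 -0.267  0.43 ] [0.087 0.726 0.678 0.082] [[309.7, 0.0, 317.7], [0.0, 309.7, 204.1], [0.0, 0.0, 1.0]]
lever_grip 0.72 318 199 [ 0.47  -0.27   0.166]
lever_hinge 0.74 316 262 [ 0.445 -0.269  0.354]
keeper_bar 0.72 440 189 [ 0.474 -0.146  0.137]
head_edge 0.62 431 189 [ 0.474 -0.155  0.135]
head_edge 0.59 442 216 [ 0.509 -0.136  0.121]
bore0 0.71 377 186 [ 0.468 -0.213  0.136]
bore0 0.71 586 190 [0.507 0.169 0.062]
bore0 0.6 405 189 [ 0.473 -0.184  0.136]
bore_lip 0.66 426 153 [ 0.444 -0.14   0.08 ]
```

View pics/w1.png

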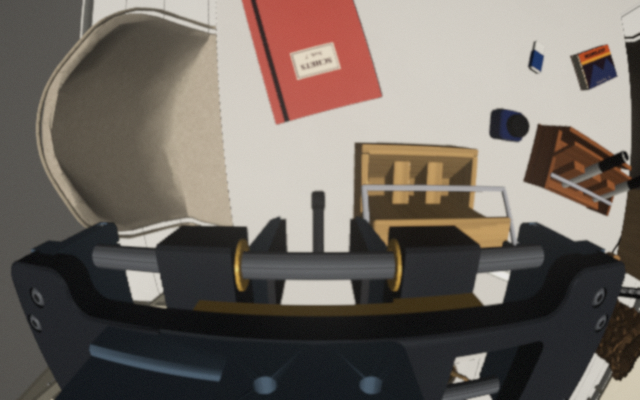

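The wrist picture shows the lever grip at (318,197), centred between the fingers at (265,255) and (370,255). Its measured position agrees with the dock estimate, so I'm descending and pinching it.

>>> drive_tool --deltas '[[[-0.2, 0.01, 0.02, 0.5, 0], [-0.2, 0, 0, 0.5, 0], [-0.2, 0, 0, 0.5, 0], [-0.2, 0, 0, 0.5, 0], [-0.2, 0, 0, 0.5, 0]]]'

```text
time_s: 5.22
position: [0.4759, -0.2683, 0.134]
tool_rot: [0.0, 0.033, 0.999, -0.0]
force: [0.7, -0.3, -0.9]
width: 0.403
gripper_force: 0.0
```

>>> drive_tool --deltas '[[[-1, 0, 0, 0, 0], [-1, 0, 0, 0, 0], [-1, 0, 0, 0, 0], [-1, 0, 0, 0, 0], [-1, 0, 0, 0, 0]]]'

```text
time_s: 5.63
position: [0.4765, -0.2708, 0.1366]
tool_rot: [0.001, 0.033, 0.999, -0.002]
force: [-4.9, -16.5, -2.2]
width: 0.126
gripper_force: 30.0
```

```bash
cat > lev.py <<'E'
from h import *
import sys
q0,q1=float(sys.argv[1]),float(sys.argv[2]); s=ctrl.observe(); p0=np.array(s['position'])
f=lambda q: np.array([-50*np.cos(q)-23*np.sin(q),0,50*np.sin(q)-23*np.cos(q)])/1000@DR
plan([(p0+f(q)-f(q0),86.2,-1) for q in np.linspace(q0,q1,21)[1:]])
E
python3 lev.py 0 2.1
```

```text
at [ 0.4765 -0.2708  0.1366] 86.24 t 5.63 F [ -4.9 -16.5  -2.2] w 0.126
[[[-1,0.043,0.0,-0.107,0.001],[-1,0.031,0.0,-0.112,0.0],[-1,0.019,0.0,-0.113,0.0],[-1,0.008,0.0,-0.116,0.0],[-1,-0.005,0.0,-0.115,0.0]]]
[[[-1,-0.017,0.0,-0.114,0.0],[-1,-0.029,0.0,-0.112,0.0],[-1,-0.04,0.0,-0.109,0.0],[-1,-0.051,0.0,-0.103,0.0],[-1,-0.062,0.0,-0.098,0.0]]]
[[[-1,-0.072,0.0,-0.09,0.0],[-1,-0.081,0.0,-0.082,0.0],[-1,-0.089,0.0,-0.074,0.0],[-1,-0.097,0.0,-0.064,0.0],[-1,-0.102,0.0,-0.053,0.0]]]
[[[-1,-0.108,0.0,-0.042,0.0],[-1,-0.111,0.0,-0.031,0.0],[-1,-0.114,0.0,-0.019,0.0],[-1,-0.115,0.0,-0.007,0.0],[-1,-0.116,0.0,0.006,0.0]]]
```

>>> drive_tool --deltas '[[[-1, 0.04, -0.045, -0.11, 0], [-1, 0.03, 0, -0.11, 0], [-1, 0.02, 0, -0.115, 0], [-1, 0.01, 0, -0.115, 0], [-1, -0.005, 0, -0.115, 0]]]'

```text
time_s: 6.05
position: [0.4719, -0.2706, 0.1647]
tool_rot: [0.001, 0.033, 0.999, -0.0]
force: [7.2, 1.7, -6.9]
width: 0.129
gripper_force: 30.0
```

>>> drive_tool --deltas '[[[-1, -0.02, 0, -0.115, 0], [-1, -0.03, 0, -0.11, 0], [-1, -0.04, 0, -0.11, 0], [-1, -0.05, 0, -0.105, 0], [-1, -0.06, 0, -0.1, 0]]]'

```text
time_s: 6.47
position: [0.481, -0.2711, 0.1907]
tool_rot: [-0.0, 0.033, 0.999, 0.0]
force: [2.1, 1.3, -9.6]
width: 0.129
gripper_force: 30.0
```

>>> drive_tool --deltas '[[[-1, -0.07, 0, -0.09, 0], [-1, -0.08, 0, -0.08, 0], [-1, -0.09, 0, -0.075, 0], [-1, -0.095, 0, -0.065, 0], [-1, -0.1, 0, -0.055, 0]]]'

```text
time_s: 6.88
position: [0.5026, -0.2726, 0.2085]
tool_rot: [-0.0, 0.033, 0.999, 0.0]
force: [-4.5, 2.7, -4.7]
width: 0.129
gripper_force: 30.0
```

>>> drive_tool --deltas '[[[-1, -0.11, 0, -0.04, 0], [-1, -0.11, 0, -0.03, 0], [-1, -0.115, 0, -0.02, 0], [-1, -0.115, 0, -0.005, 0], [-1, -0.115, 0, 0.005, 0]]]'

```text
time_s: 7.3
position: [0.5313, -0.2745, 0.2135]
tool_rot: [0.0, 0.033, 0.999, -0.0]
force: [-5.7, 4.5, 4.9]
width: 0.125
gripper_force: 30.0
```

```bash
python3 -c "
from h import *
plan([])
f=lambda q: np.array([-50*np.cos(q)-23*np.sin(q),0,50*np.sin(q)-23*np.cos(q)])/1000@DR
g=np.array(ctrl.observe()['position'])+[0,0,.019]; h=(g-dock(35,-125,176))@DR.T; print(h*1000, np.arctan2(h[2],-h[0])+.4315)"
```

```text
at [ 0.5313 -0.2745  0.2135] 86.22 t 7.3 F [-5.7  4.5  4.9] w 0.125
[ 5.69401412 -0.89577246 56.49882216] 2.1027382975281492
```

>>> drive_tool --deltas '[[[-0.2, 0, 0, 0, 0], [-0.2, 0, 0, 0, 0], [-0.2, 0, 0, 0, 0], [-0.2, 0, 0, -0.3, 0], [-0.2, 0, 0, -0.6, 0]]]'

```text
time_s: 7.72
position: [0.5294, -0.2738, 0.2555]
tool_rot: [-0.002, 0.033, 0.999, 0.001]
force: [0.5, -1.2, -0.6]
width: 0.398
gripper_force: 0.0
```

>>> drive_tool --deltas '[[[-0.2, 0, 0, -0.6, 0], [-0.2, 0.4, 0.3, -0.6, 0], [-0.2, 0.6, 0.6, -0.2, 0], [-0.2, 0.6, 0.6, 0, 0], [-0.2, 0.6, 0.6, 0, 0]]]'

```text
time_s: 8.13
position: [0.4293, -0.1644, 0.328]
tool_rot: [0.001, 0.033, 0.999, -0.0]
force: [1.2, 0.4, 0.4]
width: 0.402
gripper_force: 0.0
```

>>> drive_tool --deltas '[[[-0.2, 0.2, 0.5, 0, 0], [-0.2, 0, 0, 0, 0], [-0.2, 0, 0, 0, 0], [-0.2, 0, 0, 0, 0], [-0.2, 0, 0, 0, 0]]]'

```text
time_s: 8.55
position: [0.4225, -0.1403, 0.3273]
tool_rot: [0.0, 0.033, 0.999, -0.0]
force: [0.2, 1.0, -0.2]
width: 0.398
gripper_force: 0.0
```

```bash
cat > d.py <<'E'
from h import *
plan([])
c=cam('wrist','w2.png'); G=cloud(c); P=G.reshape(-1,3)
Q=(P-DO)@DR.T*1000
for n,m in (('fronttop',(Q[:,2]>72)&(Q[:,2]<86)&(Q[:,0]>-70)&(Q[:,0]<-48)&(abs(Q[:,1])<85)),('div',(Q[:,2]>55)&(Q[:,2]<66)&(Q[:,0]>-45)&(Q[:,0]<0)&(abs(Q[:,1])<40)),('head',(Q[:,2]>155)&(Q[:,2]<172)&(Q[:,0]>-15)&(Q[:,0]<60)&(abs(Q[:,1])<76)),('bar',(Q[:,2]>235)&(Q[:,2]<262)&(abs(Q[:,1])<90)&(Q[:,0]<60))):
    q=Q[m]; print(n,m.sum(), q.min(0).round(1) if m.any() else '', q.max(0).round(1) if m.any() else '',np.median(q,0).round(1))
m=(Q[:,2]>56)&(Q[:,2]<66)&(Q[:,0]>-44)&(Q[:,0]<0)&(abs(Q[:,1])<70)
print(np.histogram(Q[m,1],np.arange(-70,71,2)))
m=(Q[:,2]<20)&(Q[:,2]>0)&(Q[:,0]>-25)&(Q[:,0]<0)&(abs(Q[:,1])<70)
print('floor',np.histogram(Q[m,1],np.arange(-70,71,2))[0])
E
python3 d.py
```

```text
at [ 0.4225 -0.1403  0.3273] 86.19 t 8.55 F [ 0.2  1.  -0.2] w 0.398
fronttop 1163 [-65.3 -74.8  72. ] [-48.1  73.1  81.4] [-58.4  -1.4  78.1]
div 953 [-45.  -39.1  55.3] [-0.3 39.1 64.5] [-24.1  -0.   61.9]
head 265 [ 32.3 -40.4 163. ] [ 48.5  43.2 167.5] [ 45.2   1.3 164.8]
bar 265 [ 11.7 -33.4 245.9] [ 15.8  35.9 251.3] [ 13.6   1.2 248.3]
(array([ 0, 21,  2,  2,  1,  3,  1,  1,  2,  3,  1,  2,  2,  2,  1,  2,  3,
        2, 23, 35, 37, 50, 28, 41, 45, 29, 50, 37, 29, 29,  1,  1,  3,  1,
        2,  1,  2,  2,  1,  1, 58, 29, 41, 46, 29, 51, 36, 29, 54, 32, 30,
        1,  2,  2,  1,  1,  2,  2,  3,  1,  1,  2,  1,  1,  2,  1,  1,  2,
       17,  0]), array([-70, -68, -66, -64, -62, -60, -58, -56, -54, -52, -50, -48, -46,
       -44, -42, -40, -38, -36, -34, -32, -30, -28, -26, -24, -22, -20,
       -18, -16, -14, -12, -10,  -8,  -6,  -4,  -2,   0,   2,   4,   6,
         8,  10,  12,  14,  16,  18,  20,  22,  24,  26,  28,  30,  32,
        34,  36,  38,  40,  42,  44,  46,  48,  50,  52,  54,  56,  58,
        60,  62,  64,  66,  68,  70]))
floor [ 0 17 11 11 11 13 18 13 11 12 12 19 12 11 12 13  9  0  0  0  0  0  0  0
  0  0  0  0  0 13 20 11 11 11 21 11 11 11 12 21  0  0  0  0  0  0  0  0
  0  0  0  0  5 17 11 12 11 18 14 11 12 11 19 13 12 11 14 19  3  0]
```

View pics/w2.png

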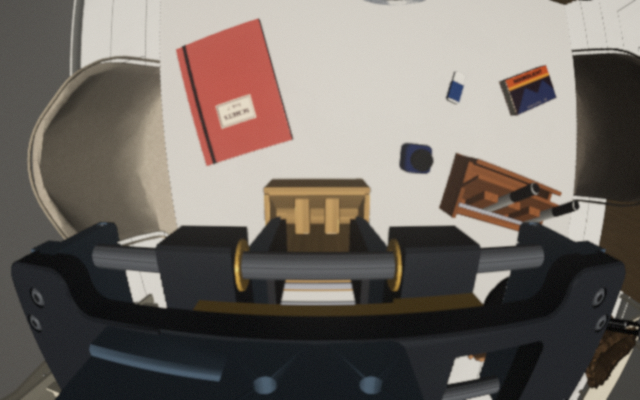

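```bash
cat > cad.py <<'E'
from h import *
import sys
n=sys.argv[1] if len(sys.argv)>1 else 'top'
c=cam(n); P=cloud(c).reshape(-1,3)
m=(P[:,0]>.36)&(P[:,0]<.64)&(P[:,1]>.05)&(P[:,1]<.34)&(P[:,2]>.02)&(P[:,2]<.17)
if n=='wrist':
    tp=np.array(ctrl.observe()['position']); m&=~((np.hypot(P[:,0]-tp[0],P[:,1]-tp[1])<.08)&(P[:,2]>tp[2]-.01))
A=P[m]; lo=A[A[:,2]<.11]
(cx,cy),(w,h),a=cv2.minAreaRect(lo[:,:2].astype(np.float32))
if w<h: a+=90; w,h=h,w
a=(a-90+90)%180-90
print('caddy',round(cx,4),round(cy,4),round(w,3),round(h,3),'yaw',round(a,2))
CO,CR=frame((cx,cy),a); Q=(A-CO)@CR.T*1000; t=np.tan(np.deg2rad(28))
for b in (75,25,-25,-75):
    q=Q[(abs(Q[:,1]-b)<16)&(Q[:,2]>112)]
    if len(q)<15: continue
    y=(np.percentile(q[:,1],3)+np.percentile(q[:,1],97))/2; k=q[:,0]+q[:,2]*t
    kk=np.percentile(k[(q[:,2]<140)],[50,80,95]); ax=kk[1]-10.2-126*t
    g=CO+np.array([ax,y,126])/1000@CR
    print('bay',b,'n',len(q),'y',round(y,1),'ywid',np.ptp(q[:,1]).round(1),'k',kk.round(1),'zmax',q[:,2].max().round(1),'axis@z126 x',round(ax,1),'world',g.round(4))
E
python3 cad.py
```

```text
caddy 0.4828 0.1746 0.196 0.101 yaw -17.98
bay 75 n 134 y 73.9 ywid 18.1 k [50.  51.7 52.7] zmax 152.9 axis@z126 x -25.5 world [0.4814 0.2528 0.126 ]
bay -25 n 131 y -25.4 ywid 18.3 k [49.3 51.1 51.6] zmax 154.2 axis@z126 x -26.1 world [0.4501 0.1585 0.126 ]
```

```bash
python3 -c "
from h import *
plan([((.4501,.1585,.26),72,-.1)],step=.032)"
```

```text
at [ 0.4223 -0.1403  0.3271] 86.17 t 8.65 F [-0.4  0.2  0.7] w 0.397
[[[-0.1,-0.016,0.6,0.134,0.031],[-0.1,-0.001,0.6,0.134,0.032],[-0.1,0.014,0.6,0.134,0.031],[-0.1,0.029,0.599,0.134,0.032],[-0.1,0.044,0.599,0.134,0.031]]]
[[[-0.1,0.058,0.597,0.134,0.032],[-0.1,0.074,0.596,0.134,0.031],[-0.1,0.088,0.594,0.134,0.032],[-0.1,0.103,0.591,0.135,0.031],[-0.1,0.117,0.588,0.134,0.032]]]
```

>>> drive_tool --deltas '[[[-0.1, -0.015, 0.6, 0.134, 0.032], [-0.1, 0, 0.6, 0.134, 0.032], [-0.1, 0.015, 0.6, 0.134, 0.032], [-0.1, 0.03, 0.6, 0.134, 0.032], [-0.1, 0.045, 0.6, 0.134, 0.032]]]'

```text
time_s: 9.07
position: [0.436, 0.0109, 0.2933]
tool_rot: [-0.0, 0.097, 0.995, -0.0]
force: [0.8, -0.6, 0.4]
width: 0.45
gripper_force: 0.0
```

>>> drive_tool --deltas '[[[-0.1, 0.06, 0.6, 0.134, 0.032], [-0.1, 0.075, 0.6, 0.134, 0.032], [-0.1, 0.09, 0.595, 0.134, 0.032], [-0.1, 0.1, 0.59, 0.134, 0.032], [-0.1, 0.12, 0.59, 0.134, 0.032]]]'

```text
time_s: 9.48
position: [0.4501, 0.1611, 0.2597]
tool_rot: [-0.0, 0.159, 0.987, -0.0]
force: [-0.7, -0.0, 0.1]
width: 0.449
gripper_force: 0.0
```

>>> drive_tool --deltas '[[[-0.1, 0, 0, 0, 0], [-0.1, 0, 0, 0, 0], [-0.1, 0, 0, 0, 0], [-0.1, 0, 0, 0, 0], [-0.1, 0, 0, 0, 0]]]'

```text
time_s: 9.9
position: [0.4499, 0.159, 0.2605]
tool_rot: [0.0, 0.159, 0.987, -0.0]
force: [0.2, 0.9, -0.2]
width: 0.448
gripper_force: 0.0
```

```bash
python3 cad.py wrist; python3 cad.py top; python3 -c "
from h import *
cam('wrist','w3.png'); plan([((.4501,.1585,.107),72,-.1)])"
```

```text
caddy 0.4789 0.1744 0.196 0.096 yaw -18.04
bay 75 n 452 y 72.6 ywid 17.6 k [51.2 54.1 54.7] zmax 152.9 axis@z126 x -23.1 world [0.4794 0.2506 0.126 ]
bay -25 n 444 y -24.8 ywid 18.7 k [52.9 54.1 54.8] zmax 152.5 axis@z126 x -23.1 world [0.4493 0.158  0.126 ]
caddy 0.4833 0.1746 0.197 0.1 yaw -17.97
bay -25 n 27 y -26.0 ywid 16.2 k [50.2 51.4 52.6] zmax 127.5 axis@z126 x -25.8 world [0.4508 0.1579 0.126 ]
at [0.4498 0.1593 0.2605] 71.76 t 10.05 F [ 0.2 -0.8 -0.4] w 0.452
[[[-0.1,-0.002,-0.002,0.512,-0.001],[-0.1,-0.002,-0.002,0.511,-0.001],[-0.1,-0.002,-0.002,0.512,-0.001],[-0.1,-0.002,-0.002,0.511,-0.001],[-0.1,-0.002,-0.002,0.512,-0.001]]]
[[[-0.1,-0.001,-0.002,0.511,0.0],[-0.1,0,0,0,0],[-0.1,0,0,0,0],[-0.1,0,0,0,0],[-0.1,0,0,0,0]]]
```

View pics/w3.png

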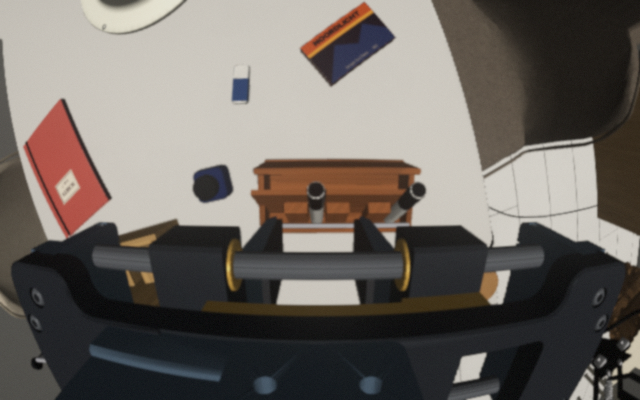

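The wrist picture shows marker B's cap at (316,190), centred between the fingers, and the other marker at (415,190). I'm descending and gripping.

>>> drive_tool --deltas '[[[-0.1, 0, -0.015, 0.5, 0], [-0.1, 0, 0, 0.5, 0], [-0.1, 0, 0, 0.5, 0], [-0.1, 0, 0, 0.5, 0], [-0.1, 0, 0, 0.5, 0]]]'

```text
time_s: 10.47
position: [0.4495, 0.1589, 0.1345]
tool_rot: [0.0, 0.158, 0.987, 0.0]
force: [0.9, 0.1, -0.4]
width: 0.449
gripper_force: 0.0
```

>>> drive_tool --deltas '[[[-0.1, 0, 0, 0.4, 0], [-0.1, 0, 0, 0.17, 0], [-0.1, 0, 0, 0, 0], [-0.1, 0, 0, 0, 0], [-1, 0, 0, 0, 0]]]'

```text
time_s: 10.88
position: [0.4502, 0.1592, 0.1079]
tool_rot: [0.001, 0.158, 0.987, 0.0]
force: [0.2, 0.5, 0.4]
width: 0.402
gripper_force: 0.0
```

>>> drive_tool --deltas '[[[-1, 0, 0, 0, 0], [-1, 0, 0, 0, 0], [-1, 0, 0, 0, 0], [-1, 0, 0, 0, 0], [-1, 0, 0, 0, 0]]]'

```text
time_s: 11.3
position: [0.4498, 0.1593, 0.1073]
tool_rot: [0.001, 0.158, 0.987, 0.0]
force: [-1.4, 0.0, 8.2]
width: 0.188
gripper_force: 30.0
```

>>> drive_tool --deltas '[[[-1, 0.1, 0, -0.18, 0], [-1, 0.19, 0, -0.35, 0], [-1, 0.19, 0, -0.35, 0], [-1, 0.19, 0, -0.35, 0], [-1, 0.19, 0, -0.35, 0]]]'

```text
time_s: 11.72
position: [0.4083, 0.1727, 0.1873]
tool_rot: [0.001, 0.158, 0.987, 0.0]
force: [3.0, -0.6, 1.0]
width: 0.189
gripper_force: 30.0
```

>>> drive_tool --deltas '[[[-1, 0.1, 0, -0.35, 0], [-1, 0, 0, -0.5, 0], [-1, 0, 0, -0.3, 0], [-1, 0, 0, 0, 0], [-1, 0, 0, 0, 0]]]'

```text
time_s: 12.13
position: [0.4037, 0.1743, 0.244]
tool_rot: [0.001, 0.158, 0.987, 0.0]
force: [0.0, -0.1, -0.8]
width: 0.185
gripper_force: 30.0
```

```bash
cat > hold.py <<'E'
from h import *
import sys
plan([]); s=ctrl.observe(); T=Rm(s['tool_rot']); p=np.array(s['position'])
name=sys.argv[1]
for n in ('scene','top'):
    c=cam(n); P=cloud(c); L=(P-p)@T*1000   # tool frame
    m=(abs(L[...,1])<16)&(L[...,2]>12)&(L[...,2]<140)&(L[...,0]>-120)&(L[...,0]<40)&(P[...,2]>.015)
    q=L[m]; print(n,m.sum())
    if m.sum()>20:
        z=q[:,2]; 
        for lo in range(10,140,15):
            k=q[(z>=lo)&(z<lo+15)]
            if len(k)>4: print(lo,len(k),np.percentile(k,5,0).round(1),np.median(k,0).round(1),np.percentile(k,95,0).round(1))
        vv,uu=np.where(m); v0,u0=max(vv.min()-50,0),max(uu.min()-50,0)
        if n=='scene': cv2.imwrite('pics/'+name,cv2.resize(c['image'][v0:v0+140,u0:u0+180],None,fx=4,fy=4,interpolation=cv2.INTER_CUBIC))
E
python3 hold.py hold1.png
```

```text
at [0.4037 0.1743 0.244 ] 71.82 t 12.13 F [ 0.  -0.1 -0.8] w 0.185
scene 166
10 32 [-29.5 -10.6  12.4] [-20.8  -7.6  19.3] [-11.4  -1.7  24.3]
25 38 [-37.8 -11.2  25.1] [-28.2  -8.1  31.9] [-19.5  -2.4  38.7]
40 35 [-44.6 -11.7  41. ] [-36.4  -8.   47. ] [-28.   -4.1  53.7]
55 34 [-52.3 -11.9  55.4] [-43.5  -8.4  62.2] [-35.7  -2.   68.5]
70 27 [-58.2 -10.   70.6] [-50.2  -7.4  76.5] [-42.9  -2.8  83.3]
top 185
10 35 [-31.2  -6.6  12.6] [-27.4  -1.6  16.8] [-22.7   7.4  23.1]
25 49 [-39.9  -6.6  25.2] [-34.7  -0.4  32.7] [-29.2   8.1  38.6]
40 39 [-47.8  -6.9  41.7] [-42.4   0.   47.7] [-36.6   7.2  53.3]
55 42 [-56.6  -6.7  56.2] [-51.1  -0.6  62.6] [-44.3   7.1  68.3]
70 19 [-59.6  -7.   70.8] [-56.9  -3.   73.7] [-51.2   5.8  79.1]
```

View pics/hold1.png

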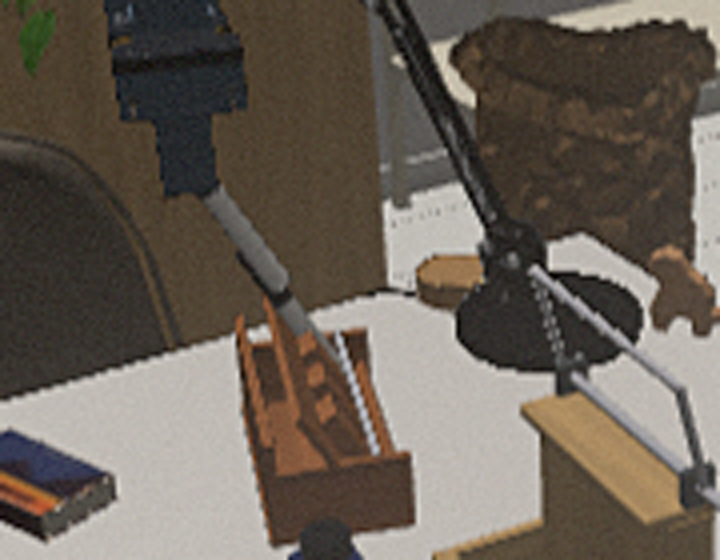

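The crop shows the marker held at a slant, its top at (215,190) and its foot at (310,330), clear of the rail. The measured tilt is about 27°. I'm carrying it to the middle bore.

```bash
python3 -c "
from h import *
g=lambda k,y: dock(-59.5-.469*k,y,98+.883*k)
plan([((.385,.05,.25),80,-1),(g(120,-.3),86.2,-1)],step=.03)
plan([(g(12,-.3),86.2,-1,.022)],pos=g(120,-.3),yaw=86.2); print(g(0,-.3))"
```

```text
at [0.403  0.174  0.2427] 71.82 t 12.23 F [-0.2  0.7 -0.6] w 0.19
[[[-1,-0.086,-0.494,-0.029,-0.036],[-1,-0.072,-0.496,-0.029,-0.036],[-1,-0.058,-0.498,-0.029,-0.037],[-1,-0.044,-0.499,-0.03,-0.036],[-1,-0.03,-0.501,-0.029,-0.037]]]
[[[-1,-0.089,-0.532,0.132,-0.02],[-1,-0.081,-0.533,0.131,-0.02],[-1,-0.073,-0.535,0.132,-0.02],[-1,-0.064,-0.536,0.131,-0.019],[-1,-0.056,-0.536,0.132,-0.02]]]
[[[-1,-0.048,-0.537,0.131,-0.019],[-1,-0.039,-0.538,0.132,-0.02],[-1,0,0,0,0],[-1,0,0,0,0],[-1,0,0,0,0]]]
at [ 0.3835 -0.1388  0.204 ] 86.2 t 12.23 F [-0.2  0.7 -0.6] w 0.19
[[[-1,-0.203,0.0,0.381,0.0],[-1,-0.203,0.0,0.382,0.0],[-1,-0.202,0.0,0.381,0.0],[-1,-0.203,0.0,0.382,0.0],[-1,-0.202,0.0,0.381,0.0]]]
[ 0.43961093 -0.14255604  0.098     ]
```

>>> drive_tool --deltas '[[[-1, -0.085, -0.495, -0.03, -0.036], [-1, -0.07, -0.495, -0.03, -0.036], [-1, -0.06, -0.5, -0.03, -0.036], [-1, -0.045, -0.5, -0.03, -0.036], [-1, -0.03, -0.5, -0.03, -0.037]]]'

```text
time_s: 12.65
position: [0.3846, 0.049, 0.2499]
tool_rot: [-0.001, 0.087, 0.996, -0.0]
force: [0.3, -0.5, 0.2]
width: 0.192
gripper_force: 30.0
```

>>> drive_tool --deltas '[[[-1, -0.09, -0.53, 0.13, -0.02], [-1, -0.08, -0.53, 0.13, -0.02], [-1, -0.07, -0.535, 0.13, -0.02], [-1, -0.065, -0.535, 0.13, -0.02], [-1, -0.055, -0.535, 0.13, -0.02]]]'

```text
time_s: 13.07
position: [0.3834, -0.0855, 0.2171]
tool_rot: [-0.001, 0.048, 0.999, 0.0]
force: [0.2, 0.6, -0.1]
width: 0.193
gripper_force: 30.0
```

>>> drive_tool --deltas '[[[-1, -0.05, -0.54, 0.13, -0.02], [-1, -0.04, -0.54, 0.13, -0.02], [-1, 0, 0, 0, 0], [-1, 0, 0, 0, 0], [-1, 0, 0, 0, 0]]]'

```text
time_s: 13.48
position: [0.3835, -0.1381, 0.2047]
tool_rot: [-0.001, 0.033, 0.999, 0.001]
force: [-0.7, 0.9, -0.2]
width: 0.189
gripper_force: 30.0
```

```bash
python3 hold.py hold2.png; python3 -c "
from h import *
g=lambda k,y: dock(-59.5-.469*k,y,98+.883*k)
plan([(g(12,-.3),86.2,-1,.022)])"
```

```text
at [ 0.3835 -0.1381  0.2047] 86.21 t 13.48 F [-0.7  0.9 -0.2] w 0.189
scene 306
10 38 [-28.7 -10.6  12.7] [-19.1  -7.9  18.4] [-10.5  -4.2  23.8]
25 53 [-69.6 -11.3  25.3] [-27.   -7.7  33.9] [-17.1  -2.9  39.6]
40 72 [-118.4  -12.7   40.5] [-43.   -6.5  45.8] [-26.   11.1  52.7]
55 44 [-52.6 -10.7  56.2] [-41.8  -7.6  62.6] [-33.9  -2.1  69.6]
70 29 [-56.6 -11.1  70.6] [-47.6  -8.1  75.2] [-40.9  -2.6  82.1]
115 47 [-60.9 -14.3 124.1] [-56.4  -2.7 127. ] [-50.5  13.3 129. ]
130 23 [-53.8 -14.4 130.8] [-51.2   2.6 135.3] [-49.8  15.6 139.7]
top 261
10 22 [-33.4  -3.5  14.4] [-30.    2.5  20.4] [-27.2   9.5  23.9]
25 42 [-119.1   -5.4   25.7] [-36.8   4.   34.7] [-31.1  10.   39.7]
40 50 [-118.9  -12.    40.2] [-47.1   1.   44.1] [-39.4  10.8  54.1]
55 32 [-56.8  -4.7  56.2] [-51.8   3.8  61.5] [-44.7   9.9  67.3]
70 14 [-60.6  -3.2  71. ] [-58.2   4.7  73. ] [-52.8   9.2  74.9]
115 66 [-66.1 -13.7 123.2] [-60.6   2.9 126.7] [-54.   14.9 129.5]
130 35 [-98.3 -14.8 130.5] [-69.2  -0.2 136.4] [-61.4  14.6 139.6]
at [ 0.3838 -0.1377  0.2051] 86.3 t 13.58 F [-0.1  0.5 -0.9] w 0.191
[[[-1,-0.201,-0.005,0.386,0.0],[-1,-0.202,-0.005,0.386,0.001],[-1,-0.201,-0.004,0.386,0.0],[-1,-0.202,-0.005,0.386,0.001],[-1,-0.201,-0.004,0.386,0.0]]]
```

>>> drive_tool --deltas '[[[-1, -0.2, -0.01, 0.385, 0], [-1, -0.2, 0, 0.385, 0], [-1, -0.2, 0, 0.385, 0], [-1, -0.2, 0, 0.385, 0], [-1, -0.2, 0, 0.385, 0]]]'

```text
time_s: 14.0
position: [0.4345, -0.1414, 0.1083]
tool_rot: [0.0, 0.032, 0.999, -0.0]
force: [-0.3, 0.8, 0.1]
width: 0.193
gripper_force: 30.0
```

>>> drive_tool --deltas '[[[-1, -0.02, 0, 0.03, 0], [-1, -0.02, 0, 0.03, 0], [-1, -0.02, 0, 0.03, 0], [-1, 0, 0, 0, 0], [-1, 0, 0, 0, 0]]]'

```text
time_s: 14.42
position: [0.437, -0.1426, 0.1054]
tool_rot: [0.001, 0.033, 0.999, -0.0]
force: [0.6, -0.5, -0.6]
width: 0.191
gripper_force: 30.0
```

Free so far. I'm lowering it by feel.

>>> drive_tool --deltas '[[[-1, -0.02, 0, 0.03, 0], [-1, -0.01, 0, 0.03, 0], [-1, -0.01, 0, 0.03, 0], [-1, 0, 0, 0, 0], [-1, 0, 0, 0, 0]]]'

```text
time_s: 14.83
position: [0.4388, -0.1427, 0.0999]
tool_rot: [-0.0, 0.033, 0.999, 0.0]
force: [-0.6, 0.1, -0.2]
width: 0.188
gripper_force: 30.0
```

>>> drive_tool --deltas '[[[-1, 0, 0, 0.03, 0], [-1, 0, 0, 0.03, 0], [-1, 0, 0, 0, 0], [-1, 0, 0, 0, 0], [-1, 0, 0, 0, 0]]]'

```text
time_s: 15.25
position: [0.4389, -0.1427, 0.097]
tool_rot: [-0.0, 0.033, 0.999, 0.0]
force: [-0.6, -0.4, 0.2]
width: 0.195
gripper_force: 30.0
```

>>> drive_tool --deltas '[[[-1, 0, 0, 0.03, 0], [-1, 0, 0, 0, 0], [-1, 0, 0, 0.03, 0], [-1, 0, 0, 0, 0], [-1, 0, 0, 0, 0]]]'

```text
time_s: 15.67
position: [0.4389, -0.1427, 0.0939]
tool_rot: [-0.0, 0.033, 0.999, 0.0]
force: [0.5, 0.4, 0.2]
width: 0.188
gripper_force: 30.0
```

>>> drive_tool --deltas '[[[-1, 0, 0, 0.03, 0], [-1, 0, 0, 0, 0], [-1, 0, 0, 0.02, 0], [-1, 0, 0, 0, 0], [-1, 0, 0, 0, 0]]]'

```text
time_s: 16.08
position: [0.4387, -0.1428, 0.0921]
tool_rot: [0.0, 0.033, 0.999, -0.0]
force: [-7.0, 1.9, 20.0]
width: 0.188
gripper_force: 30.0
```

Run:
```python
from h import *
c=cam('scene'); P=cloud(c); Q=(P-DO)@DR.T*1000
cv2.imwrite('pics/s2.png',cv2.resize(c['image'][170:310,250:400],None,fx=4,fy=4,interpolation=cv2.INTER_CUBIC))
```

```text
(no output)
```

View pics/s2.png

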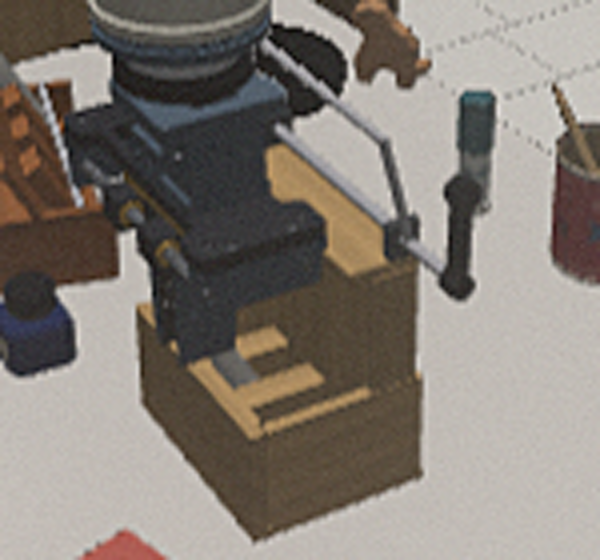

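The picture shows the marker's grey foot at (235,368), in the middle bore. A 20 N floor contact confirms it's seated, so I'm releasing it and lining up the push.

>>> drive_tool --deltas '[[[-1, 0, 0, -0.04, 0], [-0.1, 0, 0, 0, 0], [-0.1, 0, 0, 0, 0], [-0.1, 0, 0, 0, 0], [-0.1, 0, 0, 0, 0]]]'

```text
time_s: 16.55
position: [0.4389, -0.1427, 0.0934]
tool_rot: [-0.0, 0.033, 0.999, 0.0]
force: [-0.5, 0.2, -0.8]
width: 0.437
gripper_force: 0.0
```

>>> drive_tool --deltas '[[[-0.1, 0, 0, -0.1, 0], [-0.1, 0, 0, -0.3, 0], [-0.1, 0, 0, -0.4, 0], [-0.1, 0, 0, -0.5, 0], [-0.1, 0, 0, -0.4, 0]]]'

```text
time_s: 16.97
position: [0.4389, -0.1427, 0.1802]
tool_rot: [0.0, 0.033, 0.999, -0.0]
force: [0.9, -0.5, 0.7]
width: 0.449
gripper_force: 0.0
```

```bash
python3 -c "
from h import *
plan([(dock(-112,-.3,175),86.2,-1),(dock(-112,-.3,105),86.2,-1)],step=.025)
plan([(dock(-34,-.3,105),86.2,-1,.008)],pos=dock(-112,-.3,105),yaw=86.2)"
python3 - <<'E'
import sys; sys.path.insert(0,'.'); import os; os.chdir('.')
from h import *
c=cam('wrist'); P=cloud(c); Q=((P-DO)@DR.T*1000).reshape(-1,3)
m=(abs(Q[:,1])<20)&(Q[:,2]>95)&(Q[:,2]<150)&(Q[:,0]<-30)&(Q[:,0]>-110); q=Q[m]; print(m.sum(),np.percentile(q,5,0).round(),np.percentile(q,95,0).round())
E
```

```text
at [ 0.4389 -0.1427  0.1802] 86.26 t 16.97 F [ 0.9 -0.5  0.7] w 0.449
[[[-1,0.345,0.002,0.034,0.0],[-1,0.345,0.002,0.035,0.001],[-1,0.345,0.001,0.034,0.0],[-1,0.0,0.0,0.467,0.0],[-1,0.0,0.0,0.467,0.0]]]
[[[-1,0.0,0.0,0.466,0.0],[-1,0,0,0,0],[-1,0,0,0,0],[-1,0,0,0,0],[-1,0,0,0,0]]]
at [ 0.3872 -0.1391  0.105 ] 86.2 t 16.97 F [ 0.9 -0.5  0.7] w 0.449
[[[-1,-0.156,0.0,0.0,0.0],[-1,-0.156,0.0,0.0,0.0],[-1,-0.156,0.0,0.0,0.0],[-1,-0.156,0.0,0.0,0.0],[-1,-0.156,0.0,0.0,0.0]]]
[[[-1,-0.156,0.0,0.0,0.0],[-1,-0.156,0.0,0.0,0.0],[-1,-0.156,0.0,0.0,0.0],[-1,-0.156,0.0,0.0,0.0],[-1,-0.156,0.0,0.0,0.0]]]
680 [-78.  -8. 102.] [-47.   7. 136.]
```

>>> drive_tool --deltas '[[[-1, 0.35, 0, 0, 0], [-1, 0.345, 0, 0, 0], [-1, 0.345, 0, 0.1, 0], [-1, 0, 0, 0.4, 0], [-1, 0, 0, 0.5, 0]]]'

```text
time_s: 17.43
position: [0.3872, -0.1397, 0.1293]
tool_rot: [0.002, 0.033, 0.999, -0.001]
force: [-0.2, -1.0, -0.1]
width: 0.117
gripper_force: 0.0
```

>>> drive_tool --deltas '[[[-1, 0, 0, 0.4, 0], [-1, 0, 0, 0.1, 0], [-1, 0, 0, 0, 0], [-1, -0.16, 0, 0, 0], [-1, -0.16, 0, 0, 0]]]'

```text
time_s: 17.85
position: [0.4042, -0.1408, 0.1046]
tool_rot: [0.001, 0.033, 0.999, -0.0]
force: [-0.1, -0.3, 0.9]
width: 0.008
gripper_force: 0.0
```

>>> drive_tool --deltas '[[[-1, -0.16, 0, 0, 0], [-1, -0.16, 0, 0, 0], [-1, -0.16, 0, 0, 0], [-1, -0.16, 0, 0, 0], [-1, -0.16, 0, 0, 0]]]'

```text
time_s: 18.27
position: [0.4439, -0.1431, 0.1037]
tool_rot: [0.0, 0.033, 0.999, -0.0]
force: [-0.3, 0.6, -0.3]
width: 0.002
gripper_force: 0.0
```

>>> drive_tool --deltas '[[[-1, -0.12, 0, 0, 0], [-1, -0.1, 0, 0, 0], [-1, -0.08, 0, 0, 0], [-1, 0, 0, 0, 0], [-1, 0, 0, 0, 0]]]'

```text
time_s: 18.68
position: [0.4578, -0.1439, 0.1034]
tool_rot: [-0.0, 0.033, 0.999, 0.0]
force: [0.1, 0.5, 0.4]
width: 0.005
gripper_force: 0.0
```

```bash
cat > up.py <<'E'
from h import *
s=ctrl.observe(); plan([]); print('tcp dock',((np.array(s['position'])-DO)@DR.T*1000).round(1))
for n in ('scene','wrist','top'):
    c=cam(n); Q=((cloud(c)-DO)@DR.T*1000).reshape(-1,3)
    for y in (44,0,-44):
        for lo in (65,90,115,135):
            m=(abs(Q[:,1]-y)<11)&(Q[:,2]>lo)&(Q[:,2]<min(lo+20,153))&(Q[:,0]<8)&(Q[:,0]>-22)
            q=Q[m]
            if len(q)>6: print(n,y,lo,len(q),np.percentile(q,5,0).round(),np.median(q,0).round(1),np.percentile(q,95,0).round())
E
python3 up.py
```

```text
at [ 0.4578 -0.1439  0.1034] 86.27 t 18.68 F [0.1 0.5 0.4] w 0.005
tcp dock [-41.3  -0.5 103.4]
scene 0 65 45 [-16. -11.  66.] [-13.1  -8.   74.9] [-1.  3. 83.]
scene 0 90 51 [-17. -10.  91.] [-10.5  -7.4 100.3] [  8.   3. 109.]
scene 0 115 20 [-17. -11. 116.] [-12.4  -8.  120.1] [ -3.  -4. 123.]
```

The marker's front face reads x ≈ -16 at every height from 66 to 123 mm, so it stands upright in bore1. I'm retreating and remeasuring the caddy.

>>> drive_tool --deltas '[[[-1, 0.3, 0, 0, 0], [-1, 0.5, 0, 0, 0], [-1, 0.5, 0, -0.5, 0], [-0.1, 0, 0, -0.7, 0], [-0.1, 0, 0, -0.7, 0]]]'

```text
time_s: 19.25
position: [0.3906, -0.139, 0.1992]
tool_rot: [-0.002, 0.033, 0.999, 0.001]
force: [1.4, -1.3, -0.1]
width: 0.123
gripper_force: 0.0
```

>>> drive_tool --deltas '[[[-0.1, 0, 0, -0.7, 0], [-0.1, 0, 0, -0.7, 0], [-0.1, 0, 0, 0, 0], [-0.1, 0, 0, 0, 0], [-0.1, 0, 0, 0, 0]]]'

```text
time_s: 19.67
position: [0.3925, -0.1396, 0.2681]
tool_rot: [-0.0, 0.033, 0.999, 0.0]
force: [0.5, -0.2, -0.6]
width: 0.447
gripper_force: 0.0
```

```bash
python3 cad.py; python3 -c "
from h import *
plan([((.42,.06,.27),78,-.1),((.4814,.2528,.26),72,-.1)],step=.032)"
```

```text
caddy 0.4823 0.1749 0.197 0.1 yaw -18.3
bay 75 n 138 y 73.7 ywid 17.9 k [49.7 51.8 52.8] zmax 153.1 axis@z126 x -25.4 world [0.4813 0.2528 0.126 ]
at [ 0.3923 -0.1394  0.2676] 86.26 t 19.72 F [-0.  -0.5 -1.3] w 0.45
[[[-0.1,-0.042,0.574,-0.007,0.026],[-0.1,-0.03,0.574,-0.007,0.026],[-0.1,-0.018,0.575,-0.007,0.026],[-0.1,-0.007,0.575,-0.007,0.026],[-0.1,0.005,0.575,-0.007,0.026]]]
[[[-0.1,0.017,0.575,-0.006,0.027],[-0.1,0.03,0.575,-0.007,0.026],[-0.1,-0.057,0.575,0.029,0.019],[-0.1,-0.049,0.576,0.029,0.019],[-0.1,-0.04,0.577,0.028,0.019]]]
[[[-0.1,-0.032,0.577,0.029,0.019],[-0.1,-0.023,0.578,0.028,0.019],[-0.1,-0.014,0.578,0.029,0.019],[-0.1,-0.005,0.578,0.028,0.02],[-0.1,0,0,0,0]]]
```

Caddy unmoved. On to marker A.

>>> drive_tool --deltas '[[[-0.1, -0.04, 0.575, -0.007, 0.026], [-0.1, -0.03, 0.575, -0.007, 0.026], [-0.1, -0.02, 0.575, -0.007, 0.026], [-0.1, -0.007, 0.575, -0.007, 0.026], [-0.1, 0.005, 0.575, -0.007, 0.026]]]'

```text
time_s: 20.13
position: [0.412, 0.0041, 0.269]
tool_rot: [-0.001, 0.084, 0.996, 0.0]
force: [0.1, 1.1, 0.4]
width: 0.451
gripper_force: 0.0
```

>>> drive_tool --deltas '[[[-0.1, 0.017, 0.575, -0.007, 0.026], [-0.1, 0.03, 0.575, -0.007, 0.026], [-0.1, -0.057, 0.575, 0.03, 0.019], [-0.1, -0.05, 0.575, 0.03, 0.019], [-0.1, -0.04, 0.575, 0.03, 0.019]]]'

```text
time_s: 20.55
position: [0.4463, 0.1437, 0.265]
tool_rot: [-0.001, 0.126, 0.992, -0.0]
force: [0.5, -1.0, 0.0]
width: 0.455
gripper_force: 0.0
```

>>> drive_tool --deltas '[[[-0.1, -0.03, 0.58, 0.03, 0.019], [-0.1, -0.02, 0.58, 0.03, 0.019], [-0.1, -0.015, 0.58, 0.03, 0.019], [-0.1, -0.005, 0.58, 0.03, 0.019], [-0.1, 0, 0, 0, 0]]]'

```text
time_s: 20.97
position: [0.4822, 0.2566, 0.2583]
tool_rot: [-0.001, 0.155, 0.988, -0.0]
force: [-1.2, -0.5, -0.8]
width: 0.45
gripper_force: 0.0
```

>>> drive_tool --deltas '[[[-0.1, 0, 0, 0, 0], [-0.1, 0, 0, 0, 0], [-0.1, 0, 0, 0, 0], [-0.1, 0, 0, 0, 0], [-0.1, 0, 0, 0, 0]]]'

```text
time_s: 21.38
position: [0.4817, 0.2522, 0.2605]
tool_rot: [-0.0, 0.156, 0.988, -0.0]
force: [0.6, 0.3, 0.0]
width: 0.447
gripper_force: 0.0
```

```bash
python3 cad.py wrist; python3 -c "
from h import *
plan([((.4808,.252,.107),72,-.1)])"
```

```text
caddy 0.4798 0.1742 0.197 0.099 yaw -18.59
bay 75 n 449 y 74.5 ywid 18.6 k [51.3 52.4 52.9] zmax 152.9 axis@z126 x -24.8 world [0.48   0.2527 0.126 ]
at [0.4818 0.2523 0.2606] 72.04 t 21.43 F [ 0.  -1.1  1.4] w 0.446
[[[-0.1,0.003,-0.002,0.512,0.0],[-0.1,0.003,-0.002,0.512,0.0],[-0.1,0.003,-0.002,0.512,0.0],[-0.1,0.003,-0.002,0.512,0.0],[-0.1,0.002,-0.002,0.512,0.0]]]
[[[-0.1,0.003,-0.003,0.512,0.001],[-0.1,0,0,0,0],[-0.1,0,0,0,0],[-0.1,0,0,0,0],[-0.1,0,0,0,0]]]
```

>>> drive_tool --deltas '[[[-0.1, 0.02, 0, 0.5, 0], [-0.1, 0, 0, 0.5, 0], [-0.1, 0, 0, 0.5, 0], [-0.1, 0, 0, 0.5, 0], [-0.1, 0, 0, 0.5, 0]]]'

```text
time_s: 21.85
position: [0.4809, 0.253, 0.1347]
tool_rot: [0.0, 0.156, 0.988, 0.0]
force: [0.7, -0.2, 0.2]
width: 0.453
gripper_force: 0.0
```

>>> drive_tool --deltas '[[[-0.1, 0, 0, 0.4, 0], [-0.1, 0, 0, 0.17, 0], [-0.1, 0, 0, 0, 0], [-0.1, 0, 0, 0, 0], [-1, 0, 0, 0, 0]]]'

```text
time_s: 22.27
position: [0.4816, 0.2535, 0.1083]
tool_rot: [0.001, 0.156, 0.988, 0.0]
force: [-0.1, 0.1, 0.2]
width: 0.405
gripper_force: 0.0
```

>>> drive_tool --deltas '[[[-1, 0, 0, 0, 0], [-1, 0, 0, 0, 0], [-1, 0, 0, 0, 0], [-1, 0, 0, 0, 0], [-1, 0, 0, 0, 0]]]'

```text
time_s: 22.68
position: [0.4812, 0.2534, 0.1076]
tool_rot: [0.0, 0.156, 0.988, 0.0]
force: [-1.1, -0.5, 8.7]
width: 0.192
gripper_force: 30.0
```

>>> drive_tool --deltas '[[[-1, 0.1, 0, -0.18, 0], [-1, 0.19, 0, -0.35, 0], [-1, 0.19, 0, -0.35, 0], [-1, 0.19, 0, -0.35, 0], [-1, 0.19, 0, -0.35, 0]]]'

```text
time_s: 23.1
position: [0.4394, 0.2666, 0.1875]
tool_rot: [0.0, 0.156, 0.988, 0.0]
force: [1.6, 1.2, 0.0]
width: 0.19
gripper_force: 30.0
```

>>> drive_tool --deltas '[[[-1, 0.1, 0, -0.35, 0], [-1, 0, 0, -0.5, 0], [-1, 0, 0, -0.3, 0], [-1, 0, 0, 0, 0], [-1, 0, 0, 0, 0]]]'

```text
time_s: 23.52
position: [0.4351, 0.2682, 0.2444]
tool_rot: [0.001, 0.156, 0.988, 0.001]
force: [-0.9, 0.7, -0.9]
width: 0.191
gripper_force: 30.0
```

```bash
python3 hold.py hold3.png; python3 -c "
from h import *
g=lambda k,y: dock(-59.5-.469*k,y,98+.883*k)
plan([((.385,.08,.25),80,-1),(g(120,43.7),86.2,-1)],step=.03)"
```

```text
at [0.4351 0.2682 0.2444] 72.1 t 23.52 F [-0.9  0.7 -0.9] w 0.191
scene 149
10 29 [-27.9 -12.6  12.7] [-19.8  -7.3  18.6] [-9.8 -1.7 23.5]
25 34 [-35.7 -11.4  25.7] [-27.4  -8.2  32.2] [-17.9  -2.5  38.3]
40 29 [-43.2 -13.8  40.7] [-35.4  -8.8  46.7] [-26.2  -2.2  52.8]
55 36 [-52.2 -12.4  55.3] [-43.2  -7.9  61.7] [-33.9  -3.   69. ]
70 21 [-55.9 -10.7  71.3] [-49.3  -8.6  75.3] [-41.5  -4.4  82.1]
top 195
10 45 [-31.7  -7.4  12.9] [-26.9  -2.2  18.6] [-20.8   6.7  23.8]
25 41 [-38.7  -6.9  26.5] [-33.7  -2.4  32. ] [-24.4   5.9  38.1]
40 48 [-46.5  -6.9  41.1] [-41.4  -2.2  47.3] [-33.4   6.7  54.2]
55 40 [-55.3  -7.4  56. ] [-49.9  -2.1  62.4] [-42.7   5.5  69.1]
70 20 [-58.7  -7.3  70.2] [-55.2  -3.8  74.9] [-50.2   6.2  78.2]
at [0.4346 0.2678 0.2429] 72.09 t 23.62 F [ 1.   0.3 -0.9] w 0.187
[[[-1,-0.03,-0.554,-0.02,-0.025],[-1,-0.019,-0.555,-0.02,-0.025],[-1,-0.009,-0.555,-0.021,-0.025],[-1,0.002,-0.555,-0.02,-0.025],[-1,0.013,-0.555,-0.021,-0.025]]]
[[[-1,0.024,-0.554,-0.02,-0.025],[-1,0.035,-0.554,-0.021,-0.026],[-1,-0.091,-0.491,0.132,-0.02],[-1,-0.083,-0.493,0.132,-0.02],[-1,-0.075,-0.494,0.131,-0.02]]]
[[[-1,-0.067,-0.495,0.132,-0.019],[-1,-0.06,-0.496,0.131,-0.02],[-1,-0.052,-0.497,0.132,-0.019],[-1,-0.044,-0.498,0.131,-0.02],[-1,0,0,0,0]]]
```

Same hold as before (about 27°). I'm carrying it to bore0.

>>> drive_tool --deltas '[[[-1, -0.03, -0.555, -0.02, -0.025], [-1, -0.02, -0.555, -0.02, -0.025], [-1, -0.01, -0.555, -0.02, -0.025], [-1, 0, -0.555, -0.02, -0.025], [-1, 0.015, -0.555, -0.02, -0.025]]]'

```text
time_s: 24.03
position: [0.3987, 0.1326, 0.2475]
tool_rot: [-0.001, 0.106, 0.994, -0.0]
force: [0.8, 0.1, -0.0]
width: 0.189
gripper_force: 30.0
```

>>> drive_tool --deltas '[[[-1, 0.025, -0.555, -0.02, -0.025], [-1, 0.035, -0.555, -0.02, -0.025], [-1, -0.09, -0.49, 0.13, -0.02], [-1, -0.085, -0.495, 0.13, -0.02], [-1, -0.075, -0.495, 0.13, -0.02]]]'

```text
time_s: 24.45
position: [0.3854, 0.0039, 0.2301]
tool_rot: [-0.001, 0.064, 0.998, 0.0]
force: [0.8, 0.5, -0.0]
width: 0.193
gripper_force: 30.0
```

>>> drive_tool --deltas '[[[-1, -0.065, -0.495, 0.13, -0.02], [-1, -0.06, -0.495, 0.13, -0.02], [-1, -0.05, -0.5, 0.13, -0.02], [-1, -0.045, -0.5, 0.13, -0.02], [-1, 0, 0, 0, 0]]]'

```text
time_s: 24.87
position: [0.3862, -0.098, 0.2033]
tool_rot: [-0.001, 0.033, 0.999, 0.0]
force: [-1.2, 0.1, -0.2]
width: 0.191
gripper_force: 30.0
```

>>> drive_tool --deltas '[[[-1, 0, 0, 0, 0], [-1, 0, 0, 0, 0], [-1, 0, 0, 0, 0], [-1, 0, 0, 0, 0], [-1, 0, 0, 0, 0]]]'

```text
time_s: 25.28
position: [0.3869, -0.0945, 0.2051]
tool_rot: [0.0, 0.032, 0.999, -0.0]
force: [0.3, -0.9, -0.4]
width: 0.192
gripper_force: 30.0
```

```bash
python3 -c "
from h import *
g=lambda k,y: dock(-59.5-.469*k,y,98+.883*k)
plan([(g(12,43.7),86.2,-1,.022)])"
```

```text
at [ 0.3869 -0.0945  0.2051] 86.32 t 25.28 F [ 0.3 -0.9 -0.4] w 0.192
[[[-1,-0.201,-0.002,0.386,0.001],[-1,-0.201,-0.002,0.386,0.0],[-1,-0.201,-0.002,0.386,0.001],[-1,-0.2,-0.002,0.386,0.0],[-1,-0.201,-0.002,0.386,0.001]]]
```

>>> drive_tool --deltas '[[[-1, -0.2, -0.005, 0.385, 0], [-1, -0.2, 0, 0.385, 0], [-1, -0.2, 0, 0.385, 0], [-1, -0.2, 0, 0.385, 0], [-1, -0.2, 0, 0.385, 0]]]'

```text
time_s: 25.7
position: [0.4373, -0.0982, 0.108]
tool_rot: [0.0, 0.032, 0.999, -0.0]
force: [-0.5, 0.0, 0.2]
width: 0.189
gripper_force: 30.0
```

>>> drive_tool --deltas '[[[-1, -0.03, 0, 0.06, 0], [-1, -0.03, 0, 0.06, 0], [-1, -0.02, 0, 0.05, 0], [-1, 0, 0, 0.05, 0], [-1, 0, 0, 0, 0]]]'

```text
time_s: 26.12
position: [0.4406, -0.0989, 0.0982]
tool_rot: [0.0, 0.033, 0.999, -0.0]
force: [-0.8, 0.4, 0.1]
width: 0.188
gripper_force: 30.0
```

>>> drive_tool --deltas '[[[-1, 0, 0, 0.03, 0], [-1, 0, 0, 0.03, 0], [-1, 0, 0, 0, 0], [-1, 0, 0, 0, 0], [-1, 0, 0, 0, 0]]]'

```text
time_s: 26.53
position: [0.4408, -0.0989, 0.0949]
tool_rot: [0.0, 0.033, 0.999, -0.0]
force: [-0.2, -0.1, -0.1]
width: 0.19
gripper_force: 30.0
```

>>> drive_tool --deltas '[[[-1, 0, 0, 0.03, 0], [-1, 0, 0, 0, 0], [-1, 0, 0, 0.02, 0], [-1, 0, 0, 0, 0], [-1, 0, 0, 0, 0]]]'

```text
time_s: 26.95
position: [0.4415, -0.0992, 0.0927]
tool_rot: [0.001, 0.033, 0.999, -0.0]
force: [1.5, 0.0, 11.5]
width: 0.191
gripper_force: 30.0
```

Floor contact. I'm releasing, rising and moving in front for the push.

>>> drive_tool --deltas '[[[-1, 0, 0, -0.03, 0], [-0.1, 0, 0, 0, 0], [-0.1, 0, 0, 0, 0], [-0.1, 0, 0, 0, 0], [-0.1, 0, 0, 0, 0]]]'

```text
time_s: 27.37
position: [0.4404, -0.0988, 0.0936]
tool_rot: [-0.0, 0.033, 0.999, 0.0]
force: [0.9, -0.2, -0.0]
width: 0.437
gripper_force: 0.0
```

>>> drive_tool --deltas '[[[-0.1, 0, 0, -0.1, 0], [-0.1, 0, 0, -0.3, 0], [-0.1, 0, 0, -0.4, 0], [-0.1, 0, 0, -0.5, 0], [-0.1, 0, 0, -0.4, 0]]]'

```text
time_s: 27.78
position: [0.4406, -0.0988, 0.1804]
tool_rot: [-0.0, 0.033, 0.999, -0.0]
force: [0.3, -0.6, 0.8]
width: 0.448
gripper_force: 0.0
```

Run:
```python
from h import *
plan([(dock(-112,43.7,175),86.2,-1),(dock(-112,43.7,104),86.2,-1)],step=.025)
c=cam('wrist'); P=cloud(c); Q=((P-DO)@DR.T*1000).reshape(-1,3)
m=(abs(Q[:,1]-44)<20)&(Q[:,2]>95)&(Q[:,2]<150)&(Q[:,0]<-30)&(Q[:,0]>-110); q=Q[m]; print(m.sum(),np.percentile(q,5,0).round(),np.percentile(q,95,0).round())
```

```text
at [ 0.4406 -0.0988  0.1804] 86.26 t 27.78 F [ 0.3 -0.6  0.8] w 0.448
[[[-1,0.337,0.002,0.036,0.0],[-1,0.337,0.003,0.036,0.001],[-1,0.337,0.002,0.035,0.0],[-1,0.0,0.0,0.473,0.0],[-1,0.0,0.0,0.474,0.0]]]
[[[-1,0.0,0.0,0.473,0.0],[-1,0,0,0,0],[-1,0,0,0,0],[-1,0,0,0,0],[-1,0,0,0,0]]]
657 [-78.  36. 104.] [-48.  51. 137.]
```

>>> drive_tool --deltas '[[[-1, 0.35, 0, 0, 0], [-1, 0.345, 0, 0, 0], [-1, 0.345, 0, 0.1, 0], [-1, 0, 0, 0.4, 0], [-1, 0, 0, 0.5, 0]]]'

```text
time_s: 28.25
position: [0.3889, -0.0958, 0.1295]
tool_rot: [0.002, 0.033, 0.999, -0.001]
force: [1.6, -0.9, -1.0]
width: 0.117
gripper_force: 0.0
```

>>> drive_tool --deltas '[[[-1, 0, 0, 0.4, 0], [-1, 0, 0, 0.1, 0], [-1, 0, 0, 0, 0], [-1, -0.16, 0, 0, 0], [-1, -0.16, 0, 0, 0]]]'

```text
time_s: 28.67
position: [0.4059, -0.0968, 0.1048]
tool_rot: [0.001, 0.033, 0.999, -0.0]
force: [-0.0, 0.7, 1.1]
width: 0.004
gripper_force: 0.0
```

>>> drive_tool --deltas '[[[-1, -0.16, 0, 0, 0], [-1, -0.16, 0, 0, 0], [-1, -0.16, 0, 0, 0], [-1, -0.16, 0, 0, 0], [-1, -0.16, 0, 0, 0]]]'

```text
time_s: 29.08
position: [0.4457, -0.0992, 0.1039]
tool_rot: [0.0, 0.033, 0.999, -0.0]
force: [-0.7, -0.1, 0.5]
width: 0.006
gripper_force: 0.0
```

>>> drive_tool --deltas '[[[-1, -0.12, 0, 0, 0], [-1, -0.1, 0, 0, 0], [-1, -0.08, 0, 0, 0], [-1, 0, 0, 0, 0], [-1, 0, 0, 0, 0]]]'

```text
time_s: 29.5
position: [0.4595, -0.1001, 0.1036]
tool_rot: [-0.0, 0.033, 0.999, 0.0]
force: [-0.8, 0.5, 1.1]
width: 0.004
gripper_force: 0.0
```

```bash
python3 up.py
```

```text
at [ 0.4595 -0.1001  0.1036] 86.26 t 29.5 F [-0.8  0.5  1.1] w 0.004
tcp dock [-42.4  43.4 103.6]
scene 44 65 44 [-19.  34.  66.] [-11.7  36.2  75.8] [ 8. 53. 84.]
scene 44 90 46 [-20.  33.  91.] [-15.3  35.6 100.9] [  4.  46. 110.]
scene 44 115 25 [-21.  34. 116.] [-15.4  35.3 120.5] [ -5.  39. 127.]
scene 0 65 47 [-14. -10.  66.] [-10.2  -6.7  72.9] [ 8. -0. 83.]
scene 0 90 47 [-14. -10.  91.] [ -9.4  -7.9 100.4] [  0.  -0. 110.]
scene 0 115 46 [-14. -11. 116.] [-10.   -7.9 124.8] [  7.  -3. 133.]
scene 0 135 45 [-14. -10. 137.] [ -7.5  -6.  143.4] [  2.   3. 147.]
scene -44 90 9 [  7. -51.  92.] [  7.7 -39.6  98.6] [  8. -34. 108.]
```

>>> drive_tool --deltas '[[[-1, -0.05, 0, 0, 0], [-1, -0.05, 0, 0, 0], [-1, -0.05, 0, 0, 0], [-1, -0.04, 0, 0, 0], [-1, 0, 0, 0, 0]]]'

```text
time_s: 30.07
position: [0.4697, -0.1009, 0.1038]
tool_rot: [0.0, 0.033, 0.999, -0.0]
force: [-0.6, 0.4, -0.3]
width: 0.003
gripper_force: 0.0
```

```bash
python3 up.py
```

```text
at [ 0.4697 -0.1009  0.1038] 86.27 t 30.07 F [-0.6  0.4 -0.3] w 0.003
tcp dock [-32.2  43.3 103.8]
scene 44 65 47 [-15.  33.  66.] [-11.1  36.8  75.3] [-1. 44. 84.]
scene 44 90 41 [-16.  33.  91.] [-10.7  35.3 100.1] [ -2.  40. 110.]
scene 44 115 24 [-18.  34. 115.] [ -8.3  35.2 121. ] [  6.  39. 126.]
scene 0 65 43 [-15. -10.  67.] [-10.2  -7.1  76.5] [-1.  0. 83.]
scene 0 90 39 [-14. -11.  92.] [-10.   -7.7 100.3] [ -1.  -2. 107.]
scene 0 115 45 [-14. -11. 117.] [-10.1  -8.2 125.2] [ -1.  -1. 134.]
scene 0 135 48 [-13. -10. 136.] [ -7.3  -5.1 143.1] [  5.   3. 147.]
```

>>> drive_tool --deltas '[[[-1, 0.3, 0, 0, 0], [-1, 0.5, 0, 0, 0], [-1, 0.5, 0, -0.3, 0], [-1, 0.2, 0, -0.7, 0], [-0.2, 0, 0, -0.7, 0]]]'

```text
time_s: 30.63
position: [0.3904, -0.0948, 0.1887]
tool_rot: [-0.003, 0.033, 0.999, 0.001]
force: [2.1, -0.4, -0.3]
width: 0.051
gripper_force: 0.0
```

>>> drive_tool --deltas '[[[-0.2, 0, 0, -0.75, 0], [-0.2, 0, 0, -0.75, 0], [-0.2, 0, 0, -0.75, 0], [-0.2, 0, 0, 0, 0], [-0.2, 0, 0, 0, 0]]]'

```text
time_s: 31.05
position: [0.3951, -0.0962, 0.303]
tool_rot: [0.002, 0.033, 0.999, -0.001]
force: [-0.8, 0.4, -1.1]
width: 0.392
gripper_force: 0.0
```

```bash
python3 up.py
python3 - <<'E'
from h import *
c=cam('scene'); cv2.imwrite('pics/s3.png',cv2.resize(c['image'][180:310,260:400],None,fx=4,fy=4,interpolation=cv2.INTER_CUBIC))
plan([((.43,-.2,.325),86.2,-.2),((.5313,-.2742,.325),86.2,-.2)],step=.032)
E
```

```text
at [ 0.3951 -0.0962  0.303 ] 86.26 t 31.05 F [-0.8  0.4 -1.1] w 0.392
tcp dock [-107.   43.  303.]
scene 44 65 39 [-15.  33.  67.] [-10.5  36.1  74.6] [-2. 43. 84.]
scene 44 90 43 [-15.  34.  91.] [-10.   36.8 100.2] [ -1.  41. 108.]
scene 44 115 50 [-16.  33. 116.] [-11.4  36.7 126. ] [  7.  46. 134.]
scene 44 135 47 [-15.  34. 136.] [ -8.8  38.2 143.3] [  6.  48. 147.]
scene 0 65 43 [-14. -10.  66.] [-9.5 -6.8 75.8] [-1. -1. 84.]
scene 0 90 50 [-14. -10.  91.] [ -9.9  -7.9 101. ] [  7.  -2. 108.]
scene 0 115 48 [-14. -10. 117.] [ -9.   -7.6 125.3] [  7.  -2. 135.]
scene 0 135 46 [-13. -10. 137.] [ -6.8  -5.9 144.4] [  8.   1. 147.]
scene -44 90 9 [  7. -49.  94.] [  7.7 -39.5 101.6] [  8. -35. 106.]
wrist 44 65 63 [-16.  36.  66.] [-14.4  42.6  75.3] [-11.  51.  84.]
wrist 44 135 7 [ -2.  41. 145.] [ -1.8  43.9 146.9] [ -1.  47. 148.]
wrist 0 65 26 [-13.   2.  65.] [-11.4   4.6  72.3] [-9.  7. 80.]
top 44 135 44 [-12.  39. 140.] [ -5.5  45.6 145.7] [ -1.  53. 150.]
top 0 135 40 [-11.  -6. 142.] [ -4.9   2.5 145.7] [ -0.   9. 148.]
at [ 0.3936 -0.0956  0.3001] 86.26 t 31.25 F [-0.1  0.2 -0.6] w 0.4
[[[-0.2,-0.216,-0.509,-0.124,0.0],[-0.2,-0.215,-0.509,-0.125,0.0],[-0.2,-0.216,-0.509,-0.124,0.001],[-0.2,-0.215,-0.509,-0.125,0.0],[-0.2,-0.53,-0.337,0.0,0.0]]]
[[[-0.2,-0.53,-0.337,0.0,0.0],[-0.2,-0.53,-0.336,0.0,0.0],[-0.2,-0.53,-0.337,0.0,0.0],[-0.2,0,0,0,0],[-0.2,0,0,0,0]]]
```

View pics/s3.png

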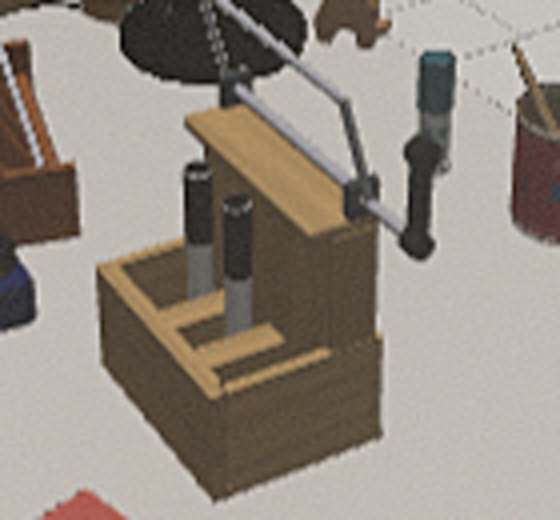

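Both markers stand upright in their bores, with caps at (198,170) and (238,205). The lever is still up at (420,150). I'm going to the lever.

>>> drive_tool --deltas '[[[-0.2, -0.215, -0.51, -0.125, 0], [-0.2, -0.215, -0.51, -0.125, 0], [-0.2, -0.215, -0.51, -0.125, 0], [-0.2, -0.215, -0.51, -0.125, 0], [-0.2, -0.53, -0.335, 0, 0]]]'

```text
time_s: 31.67
position: [0.4548, -0.2209, 0.3263]
tool_rot: [-0.001, 0.033, 0.999, -0.0]
force: [0.1, 0.5, 0.9]
width: 0.403
gripper_force: 0.0
```

>>> drive_tool --deltas '[[[-0.2, -0.53, -0.335, 0, 0], [-0.2, -0.53, -0.335, 0, 0], [-0.2, -0.53, -0.335, 0, 0], [-0.2, 0, 0, 0, 0], [-0.2, 0, 0, 0, 0]]]'

```text
time_s: 32.08
position: [0.5323, -0.2747, 0.324]
tool_rot: [-0.001, 0.033, 0.999, 0.001]
force: [0.5, 0.9, -0.7]
width: 0.399
gripper_force: 0.0
```

Run:
```python
from h import *
plan([((.5313,-.2742,.2135),86.2,-.2)],step=.025)
for n in ('scene','wrist'):
    c=cam(n); P=cloud(c).reshape(-1,3); Q=(P-DO)@DR.T*1000
    m=(abs(Q[:,1]+125)<14)&(Q[:,2]>222)&(Q[:,2]<245)&(Q[:,0]>10)&(Q[:,0]<70); q=Q[m]; print(n,m.sum(),*(np.percentile(q,k,0).round(1) for k in (5,50,95))) if m.any() else 0
```

```text
at [ 0.5323 -0.2747  0.324 ] 86.24 t 32.08 F [ 0.5  0.9 -0.7] w 0.399
[[[-0.2,0.004,0.002,0.442,0.0],[-0.2,0.004,0.002,0.442,0.0],[-0.2,0.004,0.001,0.442,0.0],[-0.2,0.004,0.002,0.442,0.0],[-0.2,0.004,0.001,0.441,0.001]]]
scene 69 [  26.5 -134.3  224.1] [  33.  -131.3  233.1] [  41.2 -123.1  239. ]
wrist 260 [  27.9 -130.8  233.4] [  34.5 -125.7  238.5] [  43.2 -120.6  240.3]
```

>>> drive_tool --deltas '[[[-0.2, 0.02, 0, 0.44, 0], [-0.2, 0.02, 0, 0.44, 0], [-0.2, 0.02, 0, 0.44, 0], [-0.2, 0.02, 0, 0.44, 0], [-0.2, 0.02, 0, 0.44, 0]]]'

```text
time_s: 32.6
position: [0.526, -0.2731, 0.2156]
tool_rot: [-0.0, 0.032, 0.999, 0.0]
force: [0.3, -0.7, 0.7]
width: 0.401
gripper_force: 0.0
```

>>> drive_tool --deltas '[[[-1, 0, 0, 0, 0], [-1, 0, 0, 0, 0], [-1, 0, 0, 0, 0], [-1, 0, 0, 0, 0], [-1, 0, 0, 0, 0]]]'

```text
time_s: 33.02
position: [0.5276, -0.2742, 0.2178]
tool_rot: [0.001, 0.033, 0.999, -0.001]
force: [-0.6, -1.0, 6.8]
width: 0.129
gripper_force: 30.0
```

```bash
sed -i 's/,21)\[1:\]/,26)[1:]/' lev.py; python3 lev.py 2.02 -0.03
```

```text
at [ 0.5276 -0.2742  0.2178] 86.27 t 33.02 F [-0.6 -1.   6.8] w 0.129
[[[-1,0.09,0.0,0.002,0.002],[-1,0.09,0.0,0.01,0.0],[-1,0.089,0.0,0.016,0.0],[-1,0.087,0.0,0.024,0.0],[-1,0.084,0.0,0.031,0.0]]]
[[[-1,0.082,0.0,0.038,0.0],[-1,0.079,0.0,0.045,0.0],[-1,0.074,0.0,0.05,0.0],[-1,0.071,0.0,0.057,0.0],[-1,0.065,0.0,0.062,0.0]]]
[[[-1,0.06,0.0,0.068,0.0],[-1,0.054,0.0,0.072,0.0],[-1,0.049,0.0,0.076,0.0],[-1,0.041,0.0,0.08,0.0],[-1,0.035,0.0,0.083,0.0]]]
[[[-1,0.029,0.0,0.086,0.0],[-1,0.021,0.0,0.087,0.0],[-1,0.014,0.0,0.09,0.0],[-1,0.006,0.0,0.09,0.0],[-1,-0.001,0.0,0.09,0.0]]]
[[[-1,-0.008,0.0,0.09,0.0],[-1,-0.016,0.0,0.089,0.0],[-1,-0.023,0.0,0.087,0.0],[-1,-0.03,0.0,0.085,0.0],[-1,-0.036,0.0,0.082,0.0]]]
```

>>> drive_tool --deltas '[[[-1, 0.09, 0, 0.002, 0], [-1, 0.09, 0, 0.01, 0], [-1, 0.09, 0, 0.016, 0], [-1, 0.087, 0, 0.024, 0], [-1, 0.084, 0, 0.031, 0]]]'

```text
time_s: 33.43
position: [0.5063, -0.2729, 0.2138]
tool_rot: [0.002, 0.033, 0.999, -0.001]
force: [2.6, 1.9, 8.9]
width: 0.126
gripper_force: 30.0
```

>>> drive_tool --deltas '[[[-1, 0.082, 0, 0.038, 0], [-1, 0.079, 0, 0.045, 0], [-1, 0.074, 0, 0.05, 0], [-1, 0.071, 0, 0.057, 0], [-1, 0.065, 0, 0.062, 0]]]'

```text
time_s: 33.85
position: [0.4871, -0.2716, 0.201]
tool_rot: [0.001, 0.033, 0.999, -0.001]
force: [-1.9, 1.3, 10.5]
width: 0.128
gripper_force: 30.0
```

>>> drive_tool --deltas '[[[-1, 0.06, 0, 0.068, 0], [-1, 0.054, 0, 0.072, 0], [-1, 0.049, 0, 0.076, 0], [-1, 0.041, 0, 0.08, 0], [-1, 0.035, 0, 0.083, 0]]]'

```text
time_s: 34.27
position: [0.4745, -0.2708, 0.1816]
tool_rot: [0.001, 0.033, 0.999, -0.001]
force: [-4.7, 0.6, 8.8]
width: 0.125
gripper_force: 30.0
```

>>> drive_tool --deltas '[[[-1, 0.029, 0, 0.086, 0], [-1, 0.021, 0, 0.087, 0], [-1, 0.014, 0, 0.09, 0], [-1, 0.006, 0, 0.09, 0], [-1, 0, 0, 0.09, 0]]]'

```text
time_s: 34.68
position: [0.4707, -0.2706, 0.1591]
tool_rot: [0.0, 0.033, 0.999, -0.0]
force: [-6.3, -0.7, 6.1]
width: 0.124
gripper_force: 30.0
```

>>> drive_tool --deltas '[[[-1, -0.008, 0, 0.09, 0], [-1, -0.016, 0, 0.09, 0], [-1, -0.023, 0, 0.087, 0], [-1, -0.03, 0, 0.085, 0], [-1, -0.036, 0, 0.08, 0]]]'

```text
time_s: 35.1
position: [0.4759, -0.2709, 0.1372]
tool_rot: [-0.001, 0.033, 0.999, -0.0]
force: [-8.8, -2.8, 3.4]
width: 0.129
gripper_force: 30.0
```

```bash
cat > ang.py <<'E'
from h import *
plan([]); g=np.array(ctrl.observe()['position'])+[0,0,.019]; h=(g-dock(35,-125,176))@DR.T; print(h*1000, np.arctan2(h[2],-h[0])+.4315)
E
python3 ang.py
```

```text
at [ 0.4759 -0.2709  0.1372] 86.26 t 35.1 F [-8.8 -2.8  3.4] w 0.129
[-49.7628542   -0.91906958 -19.84236877] 0.05208154488805933
```

>>> drive_tool --deltas '[[[-1, -0.02, 0, 0.05, 0], [-1, -0.01, 0, 0.05, 0], [-1, 0, 0, 0, 0], [-1, 0, 0, 0, 0], [-1, 0, 0, 0, 0]]]'

```text
time_s: 35.52
position: [0.478, -0.271, 0.1325]
tool_rot: [0.0, 0.033, 0.999, -0.0]
force: [-5.2, -1.2, 4.2]
width: 0.124
gripper_force: 30.0
```

>>> drive_tool --deltas '[[[-0.2, 0, 0, -0.03, 0], [-0.2, 0, 0, 0, 0], [-0.2, 0, 0, 0, 0], [-0.2, 0, 0, 0, 0], [-0.2, 0, 0, -0.05, 0]]]'

```text
time_s: 35.93
position: [0.4781, -0.2706, 0.1356]
tool_rot: [-0.0, 0.033, 0.999, 0.0]
force: [0.2, 0.1, -0.4]
width: 0.398
gripper_force: 0.0
```

>>> drive_tool --deltas '[[[-0.2, 0, 0, -0.3, 0], [-0.2, 0, 0, -0.6, 0], [-0.2, 0, 0, -0.7, 0], [-0.2, 0, 0, -0.7, 0], [-0.2, 0, 0, -0.7, 0]]]'

```text
time_s: 36.35
position: [0.4778, -0.2704, 0.2876]
tool_rot: [-0.0, 0.033, 0.999, 0.0]
force: [1.4, -0.9, 0.3]
width: 0.4
gripper_force: 0.0
```

>>> drive_tool --deltas '[[[-0.2, 0.6, 0, -0.3, 0], [-0.2, 0.6, 0, 0, 0], [-0.2, 0.4, 0, 0, 0], [-0.2, 0, 0, 0, 0], [-0.2, 0, 0, 0, 0]]]'

```text
time_s: 36.77
position: [0.3978, -0.2655, 0.3013]
tool_rot: [0.0, 0.033, 0.999, -0.0]
force: [0.0, -0.8, -0.3]
width: 0.404
gripper_force: 0.0
```

```bash
python3 up.py; python3 cad.py
python3 - <<'E'
from h import *
c=cam('scene'); cv2.imwrite('pics/s4.png',cv2.resize(c['image'][180:310,230:400],None,fx=4,fy=4,interpolation=cv2.INTER_CUBIC))
for n in('scene','top'):
    c=cam(n); Q=((cloud(c)-DO)@DR.T*1000).reshape(-1,3)
    m=(abs(Q[:,1]+125)<14)&(Q[:,2]>130)&(Q[:,2]<190)&(Q[:,0]>-40)&(Q[:,0]<50); q=Q[m]
    if m.any(): e=q[q[:,0]<q[:,0].min()+15]; print(n,m.sum(),e.min(0).round(1),e.max(0).round(1))
    m=(abs(Q[:,1]+44)<30)&(Q[:,2]>110)&(Q[:,2]<150)&(Q[:,0]>-50)&(Q[:,0]<-10); q=Q[m]; print('bar',n,m.sum(),np.median(q,0).round(1) if m.any() else 0)
E
```

```text
at [ 0.3978 -0.2655  0.3013] 86.2 t 36.77 F [ 0.  -0.8 -0.3] w 0.404
tcp dock [ -93.  -125.7  301.3]
scene 44 65 44 [-16.  33.  66.] [-10.9  36.   74.8] [ 5. 42. 83.]
scene 44 90 39 [-16.  34.  91.] [-12.5  37.4  99.8] [  1.  46. 109.]
scene 44 115 41 [-21.  33. 119.] [-11.   36.4 129. ] [ -3.  47. 134.]
scene 44 135 41 [-16.  34. 136.] [ -9.5  37.7 144. ] [ -3.  46. 147.]
scene 0 65 41 [-14. -10.  67.] [-11.   -7.4  74. ] [-1.  0. 82.]
scene 0 90 34 [-15. -11.  91.] [-10.8  -7.4  98.1] [  7.  -2. 108.]
scene 0 115 48 [-21. -10. 118.] [ -9.9  -8.2 128.3] [ -1.   2. 134.]
scene 0 135 48 [-13. -10. 136.] [ -7.   -5.6 142.8] [  8.   5. 147.]
scene -44 115 12 [-21. -53. 121.] [-19.3 -40.7 129.1] [  8. -36. 132.]
top 44 115 28 [-22.  35. 128.] [-19.   44.7 129.7] [-11.  53. 132.]
top 44 135 46 [-14.  39. 141.] [ -6.4  45.4 146.2] [ -1.  52. 148.]
top 0 115 30 [-22.  -8. 121.] [-18.8   2.9 130.6] [ -4.  10. 134.]
top 0 135 38 [-11.  -6. 142.] [ -5.    1.7 146. ] [ -0.   9. 148.]
top -44 115 24 [-21. -53. 127.] [-19.  -42.6 130.2] [-17. -35. 133.]
caddy 0.4817 0.175 0.196 0.101 yaw -17.83
scene 242 [ -25.9 -135.   144.2] [ -11.4 -121.2  161.9]
bar scene 52 [-22.7 -45.4 129.3]
top 189 [ -21.6 -129.7  149.2] [  -7.7 -117.8  164.6]
bar top 69 [-19.6 -43.4 130.1]
```

View pics/s4.png

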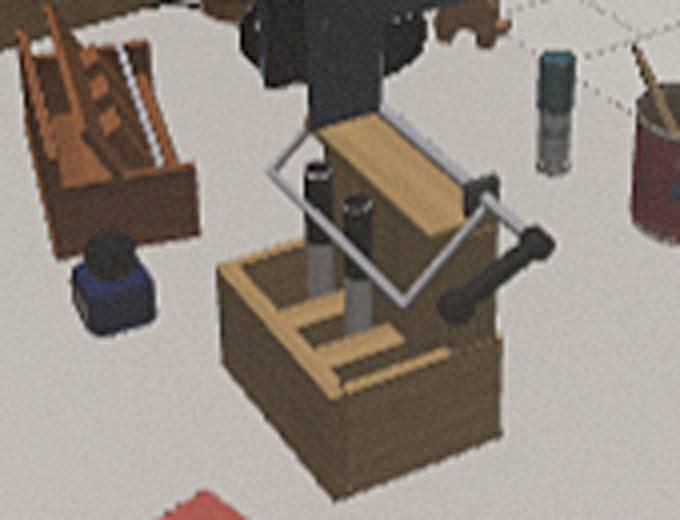

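The picture shows both markers upright at (318,235) and (356,265), with the keeper bar down in front of them from (270,172) to (405,300). The lever is down at (460,305), the caddy is empty, and the bystanders are in place. I'm handing it in.

```bash
python3 -c "
from h import *
print(order.job_done())"
```

```text
the job is handed in; nothing more can be done
None
```

I handed the job in: both markers that were in the caddy stand upright in the dock (middle and left bores), and the lever is down with the keeper bar in front of them; no verdict came back on hand-in.

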